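# Complete the kit layer on the cold plate and hold the thermometer on its spot

## Robot

A 6-joint arm with a two-finger parallel gripper is mounted at the origin on the work surface. World frame = base frame: x ahead of the robot, y to its left, z up, the work surface at z = 0. Lengths are in m, angles in rad, forces in N, time in s.
With the tool pointing down it reaches from about 0.35 to 0.85 m from the base axis. Payload 8.1 kg.
Tool frame: the origin (TCP) lies on the centre line of the jaws, within the pads' length; the fingertips stand 14 mm ahead of it and the grasp point (between the pads) lies 5 mm behind it; z points along the fingers, y is the line along which they close (so a half turn about z gives the same grasp; the last joint's range is limited). The gripper opens to 93 mm and grips with 3 to 60 N. Pads are 15 mm wide; open, the fingers measure 128 mm over their backs; the gripper's body (75 mm by 188 mm) begins 65 mm behind the grasp point.
Start: joints at [-1.245, 0.13, 1.488, -0, 1.523, -0.085], TCP at [0.24, -0.55, 0.233] pointing down, gripper open.
Joint ranges: [-2.96, 2.96], [-0.89, 2.26], [0.02, 2.5], [-1.34, 4.48], [0, 2.73], [-2.66, 2.66]. Speed limits (rad/s): [2.39, 2.39, 2.79, 3.14, 3.14, 3.14].

## Interface

Orientations are given as a unit quaternion [x, y, z, w].
In Python, from bench import readout, camera, camera_model, manip, spot_in gives the robot as it stands.
- The arm moves only by the tool servo_tool, never from a script. Its arguments are lists of equal length, an entry for each row: "dr": the turn, a rotation vector about the tool's x, y, z in units of 6 degrees (1.0 is 6 degrees), a list of three; "dp": the shift along the tool's x, y, z in units of 30 mm (1.0 is 30 mm), a list of three; "grip": the closure, from 0 (fully open) to 1 (shut). In form: {"dr": [[wx, wy, wz], ...], "dp": [[dx, dy, dz], ...], "grip": [grip, ...]}. A call has 1 to 5 rows; each row shifts and turns the commanded pose from where the row before left it, along the tool's axes as they then stand; what a row does not reach is not made up. A row lasts 1/10 s, in which the tool goes at most 50 mm and 8.59 degrees, less where a joint would pass 70% of its speed; a pose out of reach is approached as far as the arm can. A call is refused whole if a number of a shift passes 1 or a number of a turn 1, either way. A call with a gripper value outside its range is refused whole. The fingers move at their own pace and stop on an object; "force" is the grip in N (left out, the last holds). Time passes only in rows, so rows that do not move let the fingers close. It gives the time, the measured TCP pose, the force, the opening and the grip force at its end, in the units of the state.
- readout.state(): the state, without advancing time (a new reading comes with each control period).
- camera(name): name is "side" or "top" or "wrist"; returns the picture (480x640x3 uint8, blue, green, red); there is no depth.
- camera_model(name): a dict with "mtx" (3x3 intrinsics, pixels), "extrinsics" (4x4, takes a point from camera to world coordinates); the wrist camera has in their place "tool_from_camera" (4x4, takes a point from camera to tool coordinates, whose origin is the TCP and whose axes are the flange's). Camera axes: x right, y up, looking along -z (the intrinsics and any distortion apply to the point x, -y, -z); pixel columns grow to the right and rows downward; lengths in m; the calibration is good to about 2 mm. A picture is of the moment at which its call begins: read the wrist's pose just before it. camera_model takes no time and is no camera call.
- manip.hand_in(): hands the job in; it is judged then, once.
Trained networks look in the newest picture that a camera, given by its name, has taken for a name from the list of things; names that differ only in an ending like _2 or _b are one class to them, and where a whole thing is asked for, a point or a joint stands for the part that bears it (a point fixed in the world has none). Each returns a list of dicts, best first, with "confidence" (0 to 1); they miss things now and then, are a little off and sometimes report something else, mostly with a low value. They report only what shows in the picture. A call takes as long as a camera call. They do not tell look-alikes from the thing itself.
- spot_in(camera, label): "point" ([x, y, z] in m, in world coordinates, good to about 4 mm: the middle of the surface that is visible of it).
The state is a dict: "clock": time; "joints": joint angles; "joint_velocities": joint speeds; "joint_efforts": joint torques, N m; "eef_pos": TCP position; "tool_rot": TCP orientation; "ft_force": force on the tool from outside, world axes, zero at the start; "wrist_torque": the same for the moment, N m; "opening": finger opening in m; "finger_force": force on a finger pad.
Only numpy, scipy, OpenCV 4.12 (cv2) and the standard library are available. Lean on these libraries where they do the work, as an engineer would, in place of code of your own. Each camera call takes 0.05 s, during which the arm holds its last target. There are 200 camera calls.

## Task

Complete the pinwheel layer of reagent cases on the aluminium cold plate: lay the two full-size cases waiting on the bench flat in its two empty outlines, either case in either, set down and not dropped. Only then take the contact thermometer from its stand, lower it into the gap in the middle and finish while still holding it: upright, touching neither the cases nor anything but the plate, its tip inside the marked circle and pressed lightly, the spring tip about half way in. Leave everything else where it is.

Things in the scene. Friction and masses are not known exactly. Their poses are not given: they have to be found in the camera images.
- slab: Fixed aluminium cold plate, 220 x 220 x 20. Origin: centre of its underside. Thin dark outlines show a pinwheel of four cases with 6 mm gaps round an open middle 50 x 50. Case centres in its x, y: (-36,-58) long side along x and (-58,36) long side along y are filled; (58,-36) long side along y and (36,58) long side along x are empty.
- spot (a point): The marked spot: centre of a dark circle of 20 diameter on the plate's top face, at the plate's centre (20 above the bench).
- place_b (a point): Centre of the empty outline at (58,-36) on the plate's top face; axes as the plate's; the case's long side goes along the plate's y.
- place_c (a point): Centre of the empty outline at (36,58) on the plate's top face; axes as the plate's; the case's long side goes along the plate's x.
- kit_1: Grey plastic reagent case, 110 (its x) x 66 (its y) x 50 high, about 0.35 kg, with a white carry handle on top: a bar along its x, 70 long, 14 wide in y, centred, rising 30 above the lid (top at 80). Both ways round are the same. Origin: centre of its underside. Already laid on the plate at (-36,-58); stays there.
- kit_2: Grey plastic reagent case, 110 (its x) x 66 (its y) x 50 high, about 0.35 kg, with a white carry handle on top: a bar along its x, 70 long, 14 wide in y, centred, rising 30 above the lid (top at 80). Both ways round are the same. Origin: centre of its underside. Already laid on the plate at (-58,36); stays there.
- kit_3: Grey plastic reagent case, 110 (its x) x 66 (its y) x 50 high, about 0.35 kg, with a white carry handle on top: a bar along its x, 70 long, 14 wide in y, centred, rising 30 above the lid (top at 80). Both ways round are the same. Origin: centre of its underside. Waiting on the bench.
- kit_4: Grey plastic reagent case, 110 (its x) x 66 (its y) x 50 high, about 0.35 kg, with a white carry handle on top: a bar along its x, 70 long, 14 wide in y, centred, rising 30 above the lid (top at 80). Both ways round are the same. Origin: centre of its underside. Waiting on the bench.
- stand: Fixed grey and white thermometer stand, 90 x 98 x 120 high, with a vertical hole of 15 diameter through the middle of its 20 thick top shelf. Origin: centre of its underside.
- probe: Contact thermometer hanging upright in the stand, 176 long, 0.135 kg. z runs up along it; origin: end of its spring tip when fully out (20 above the bench as it hangs). Tip 8 diameter, z 0 to 30; shaft 12, 30 to 100; black round handle 24, 100 to 168 (shoulder at 100 rests on the stand); cap 28, to 176. Grip the handle from above; lifting 105 straight up clears the stand.
- probe_point (a point): The end of the thermometer's spring tip (moves with the tip).
- plunger (a joint): How far the spring tip is pushed into the shaft: 0 out, 0.012 fully in. The spring is 0.6 N per mm, so half way (0.006) is about 3.6 N.
- small_kit: Bystander, leave alone: small grey case with the same kind of handle, only 84 x 50 x 32 (62 mm high with its handle); not part of this load, stands among the waiting kits. Origin: centre of its underside.
- tube_rack: Bystander, leave alone: white rack of capped blood tubes, 45 x 130, 75 high. Origin: centre of its underside.
- label_roll: Bystander, leave alone: roll of paper labels lying flat, 68 diameter, 36 high. Origin: centre of its underside.
- gel_bottle: Bystander, leave alone: white bottle, 48 diameter, 110 high. Origin: centre of its underside.
- mouse: Bystander, leave alone: black computer mouse, 100 x 58 x 22. Origin: centre of its underside.
- sample_cup: Bystander, leave alone: clear lidded sample cup, 52 diameter, 60 high. Origin: centre of its underside.
There are look-alikes about, which are no part of the job. What is shaped like the kit_3 but blue or yellow is not meant.

How it is judged:
On the way:
1. both waiting cases lie released and still in the two empty outlines, while the thermometer still hangs in its stand (x of kit_1 in the frame of slab between -0.044 and -0.028 m and y of kit_1 in the frame of slab between -0.066 and -0.05 m and z of kit_1 in the frame of slab between 0.015 and 0.024 m and angle between the x axis of kit_1 and the x axis of slab, either way round below 0.1 rad and angle between each of kit_1, kit_2's own z axis and vertical below 0.06 rad and x of kit_2 in the frame of slab between -0.066 and -0.05 m and y of kit_2 in the frame of slab between 0.028 and 0.044 m and z of kit_2 in the frame of slab between 0.015 and 0.024 m and angle between the x axis of kit_2 and the y axis of slab, either way round below 0.1 rad and (((x of kit_3 in the frame of slab between 0.05 and 0.066 m and y of kit_3 in the frame of slab between -0.044 and -0.028 m and z of kit_3 in the frame of slab between 0.015 and 0.024 m and angle between the x axis of kit_3 and the y axis of slab, either way round below 0.1 rad and angle between kit_3's own z axis and vertical below 0.06 rad and x of kit_4 in the frame of slab between 0.028 and 0.044 m and y of kit_4 in the frame of slab between 0.05 and 0.066 m) and (z of kit_4 in the frame of slab between 0.015 and 0.024 m and angle between the x axis of kit_4 and the x axis of slab, either way round below 0.1 rad and angle between kit_4's own z axis and vertical below 0.06 rad)) or ((x of kit_4 in the frame of slab between 0.05 and 0.066 m and y of kit_4 in the frame of slab between -0.044 and -0.028 m and z of kit_4 in the frame of slab between 0.015 and 0.024 m and angle between the x axis of kit_4 and the y axis of slab, either way round below 0.1 rad and angle between kit_4's own z axis and vertical below 0.06 rad and x of kit_3 in the frame of slab between 0.028 and 0.044 m and y of kit_3 in the frame of slab between 0.05 and 0.066 m) and (z of kit_3 in the frame of slab between 0.015 and 0.024 m and angle between the x axis of kit_3 and the x axis of slab, either way round below 0.1 rad and angle between kit_3's own z axis and vertical below 0.06 rad))) and contact force between the arm and kit_1 below 0.5 N and contact force between the arm and kit_2 below 0.5 N and contact force between the arm and kit_3 below 0.5 N and contact force between the arm and kit_4 below 0.5 N and linear speed of each of kit_1, kit_2, kit_3, kit_4 below 0.02 m/s and distance between probe and stand below 0.032 m and contact force between the arm and probe below 0.5 N), for 0.2 s.
At the end, for the whole second after the job is handed in: All four cases flat, released and still within 8 mm (each plate axis) and 0.1 rad of their outlines; the gripper holds the thermometer upright within 6 degrees, tip within 9 mm of the spot, spring tip 2.5 to 9.5 mm in (1 to 8 N on the plate), touching no case (x of kit_1 in the frame of slab between -0.044 and -0.028 m and y of kit_1 in the frame of slab between -0.066 and -0.05 m and z of kit_1 in the frame of slab between 0.015 and 0.024 m and angle between the x axis of kit_1 and the x axis of slab, either way round below 0.1 rad and angle between each of kit_1, kit_2's own z axis and vertical below 0.06 rad and x of kit_2 in the frame of slab between -0.066 and -0.05 m and y of kit_2 in the frame of slab between 0.028 and 0.044 m and z of kit_2 in the frame of slab between 0.015 and 0.024 m and angle between the x axis of kit_2 and the y axis of slab, either way round below 0.1 rad and (((x of kit_3 in the frame of slab between 0.05 and 0.066 m and y of kit_3 in the frame of slab between -0.044 and -0.028 m and z of kit_3 in the frame of slab between 0.015 and 0.024 m and angle between the x axis of kit_3 and the y axis of slab, either way round below 0.1 rad and angle between kit_3's own z axis and vertical below 0.06 rad and x of kit_4 in the frame of slab between 0.028 and 0.044 m and y of kit_4 in the frame of slab between 0.05 and 0.066 m) and (z of kit_4 in the frame of slab between 0.015 and 0.024 m and angle between the x axis of kit_4 and the x axis of slab, either way round below 0.1 rad and angle between kit_4's own z axis and vertical below 0.06 rad)) or ((x of kit_4 in the frame of slab between 0.05 and 0.066 m and y of kit_4 in the frame of slab between -0.044 and -0.028 m and z of kit_4 in the frame of slab between 0.015 and 0.024 m and angle between the x axis of kit_4 and the y axis of slab, either way round below 0.1 rad and angle between kit_4's own z axis and vertical below 0.06 rad and x of kit_3 in the frame of slab between 0.028 and 0.044 m and y of kit_3 in the frame of slab between 0.05 and 0.066 m) and (z of kit_3 in the frame of slab between 0.015 and 0.024 m and angle between the x axis of kit_3 and the x axis of slab, either way round below 0.1 rad and angle between kit_3's own z axis and vertical below 0.06 rad))) and contact force between the arm and kit_1 below 0.5 N and contact force between the arm and kit_2 below 0.5 N and contact force between the arm and kit_3 below 0.5 N and contact force between the arm and kit_4 below 0.5 N and linear speed of each of kit_1, kit_2, kit_3, kit_4, probe below 0.02 m/s and horizontal distance between probe_point and spot below 0.009 m and angle between probe's own z axis and vertical below 0.105 rad and value of joint plunger between 0.0025 and 0.0095 m and contact force between probe and slab between 1 and 8 N and contact force between the fingers and probe above 3 N and contact force between probe and kit_1 below 0.3 N and contact force between probe and kit_2 below 0.3 N and contact force between probe and kit_3 below 0.3 N and contact force between probe and kit_4 below 0.3 N); the arm keeps its last pose, push and grip.
It fails at once if a waiting case is dropped or thrown (faster than 0.6 m/s out of the fingers) ((linear speed of kit_3 above 0.6 m/s and contact force between the fingers and kit_3 below 0.1 N) or (linear speed of kit_4 above 0.6 m/s and contact force between the fingers and kit_4 below 0.1 N)).
It fails at once if the thermometer is pressed on the plate with more than 15 N (contact force between probe and slab above 15 N).
It fails at once if a case already laid is shoved by more than 15 mm (distance of any of kit_1, kit_2 from where it was at the start of the episode above 0.015 m).
It fails at once if a bystander is moved by more than 30 mm (distance of any of small_kit, tube_rack, label_roll, gel_bottle, mouse, sample_cup from where it was at the start of the episode above 0.03 m).
It also fails if it takes over 70 s, if anything falls off the work surface, if the arm or the gripper's body presses on something with over 40 N, if the wrist force passes 120 N, or if a joint passes its speed limit or range.

## Working session

There is one attempt and no reset: what is moved stays moved. The work goes in short steps, Python scripts to look and compute and a tool call to move; the robot and the scene stay as the last step left them, time stands still between calls to the robot, and variables do not carry over. Pictures are saved under pics/ and viewed, at most 10 in all, crops included, and the job is handed in when it is done.

Besides the shell and the picture viewer there is one more tool, called after ">>>" by a JSON object that holds its "method" and its "body". servo_tool: Moves the arm, as the interface text tells. Its arguments: {"type":"object","properties":{"dr":{"type":"array"},"dp":{"type":"array"},"grip":{"type":"array"},"force":{"type":"number"}},"required":["dr","dp","grip"]}

```bash
mkdir -p pics; ls; cat > h.py <<'E'
import numpy as np, cv2
from bench import readout, camera, camera_model, manip, spot_in
from scipy.spatial.transform import Rotation as R
def snap(n,f):
    im=camera(n); cv2.imwrite('pics/'+f,im); return im
def cam(n,st=None):
    m=camera_model(n)
    if n!='wrist': return np.array(m['mtx']),np.array(m['extrinsics']),m
    T=np.eye(4);st=st or readout.state();T[:3,:3]=R.from_quat(st['tool_rot']).as_matrix();T[:3,3]=st['eef_pos']
    return np.array(m['mtx']),T@np.array(m['tool_from_camera']),m
def proj(K,E,P):
    P=np.atleast_2d(P);c=(P-E[:3,3])@E[:3,:3];c=c*[1,-1,-1]
    u=c@K.T;return u[:,:2]/u[:,2:]
def back(K,E,px,z):
    px=np.atleast_2d(px).astype(float);d=np.c_[px,np.ones(len(px))]@np.linalg.inv(K).T*[1,-1,-1]@E[:3,:3].T
    o=E[:3,3];return o+d*((z-o[2])/d[:,2:])
E
python3 - <<'E'
from h import *
np.set_printoptions(precision=4,suppress=True)
print(readout.state())
snap('top','top0.png');snap('side','side0.png')
for n in ['top','side','wrist']:
    m=camera_model(n);print(n,m)
for l in ['slab','kit_1','stand','probe','small_kit','tube_rack','label_roll','gel_bottle','mouse','sample_cup']:
    print(l,[(np.round(d['point'],3),round(d['confidence'],2)) for d in spot_in('top',l)])
E
```

```text
pics
{'clock': 0.0, 'joints': array([-1.2454,  0.1312,  1.4893,  0.    ,  1.523 , -0.0854]), 'joint_velocities': array([ 0.0015, -0.0008, -0.0012,  0.0001,  0.0009, -0.    ]), 'joint_efforts': array([ -0.0021, -55.9851, -49.1762,   0.0763,   0.0353,  -0.0001]), 'eef_pos': array([ 0.2395, -0.5496,  0.2316]), 'tool_rot': array([ 0.979 ,  0.204 , -0.0001, -0.0009]), 'ft_force': array([ 0.6711, -0.3135, -0.58  ]), 'wrist_torque': array([ 0.0114,  0.054 , -0.0014]), 'finger_force': 0.0, 'opening': 0.09295266455003462}
top {'mtx': array([[450.3788,   0.    , 311.6166],
       [  0.    , 450.3788, 242.3025],
       [  0.    ,   0.    ,   1.    ]]), 'extrinsics': array([[-0.0082,  0.9853, -0.1704,  0.3465],
       [-0.9999, -0.0069,  0.0078, -0.0485],
       [ 0.0065,  0.1705,  0.9853,  1.1299],
       [ 0.    ,  0.    ,  0.    ,  1.    ]])}
side {'mtx': array([[604.1024,   0.    , 322.7092],
       [  0.    , 604.1024, 238.7735],
       [  0.    ,   0.    ,   1.    ]]), 'extrinsics': array([[-0.8734,  0.2603, -0.4115, -0.0977],
       [-0.4864, -0.4273,  0.7621,  1.0858],
       [ 0.0225,  
[... 475 characters left out ...]
 -0.445,  0.05 ]), 0.96), (array([ 0.479, -0.04 ,  0.072]), 0.85), (array([ 0.415, -0.305,  0.051]), 0.81), (array([0.49 , 0.059, 0.076]), 0.63), (array([ 0.429, -0.431,  0.05 ]), 0.58), (array([ 0.281, -0.398,  0.052]), 0.57)]
stand [(array([ 0.571, -0.284,  0.098]), 0.7)]
probe [(array([ 0.586, -0.282,  0.194]), 0.49)]
small_kit [(array([0.399, 0.304, 0.036]), 0.93)]
tube_rack [(array([0.782, 0.035, 0.048]), 0.66)]
label_roll [(array([0.366, 0.154, 0.035]), 0.81), (array([ 0.42 , -0.308,  0.05 ]), 0.44), (array([0.4  , 0.307, 0.036]), 0.23)]
gel_bottle [(array([0.708, 0.218, 0.072]), 0.77)]
mouse [(array([ 0.759, -0.19 ,  0.024]), 0.74)]
sample_cup [(array([ 0.36 , -0.173,  0.062]), 0.62)]
```

View pics/top0.png

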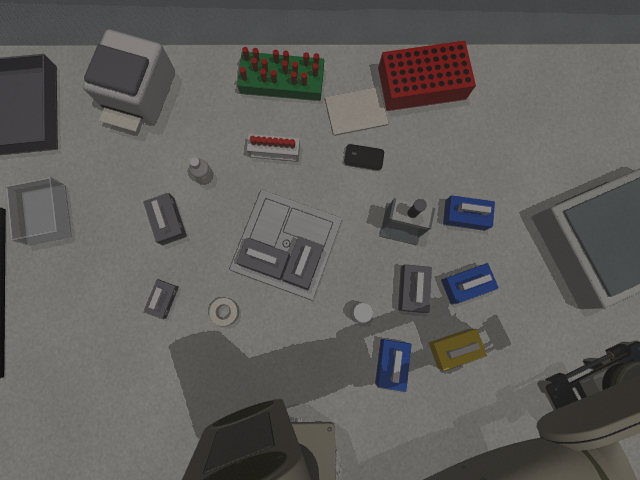

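View pics/side0.png

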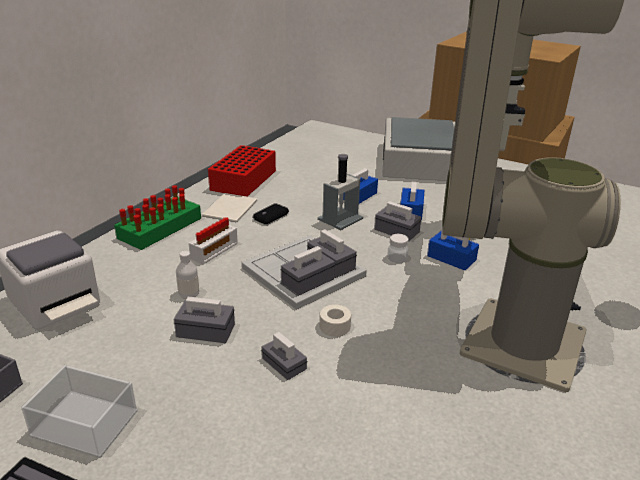

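The top view shows the plate around (287,244) with laid cases at (262,257) and (303,261). The waiting grey cases are at (165,217) and (416,288). The small case is at (160,298), and the stand with the probe is at (412,212). The blue and yellow look-alikes are on the right. The side view agrees. Next I'll fit handles and plate corners.

```bash
cat > fit.py <<'E'
from h import *
def handle(im,K,E,p,z=.08,r=30,thr=None):
    # bright bar near the point p (world); returns centre and yaw of bar
    u,v=proj(K,E,p)[0].astype(int);y0,x0=max(0,v-r),max(0,u-r)
    g=cv2.cvtColor(im,cv2.COLOR_BGR2GRAY)[y0:v+r,x0:u+r]
    m=(g>thr).astype(np.uint8);n,l,s,c=cv2.connectedComponentsWithStats(m)
    out=[]
    for i in range(1,n):
        if s[i,4]<40: continue
        ys,xs=np.nonzero(l==i);w=back(K,E,np.c_[xs+x0,ys+y0],z)[:,:2].astype(np.float32)
        (c0,wh,a)=cv2.minAreaRect(w*1000);a=np.radians(a)+(np.pi/2 if wh[1]>wh[0] else 0)
        cv=np.cov(w.T);e=np.linalg.eigh(cv)[1][:,1];
        out.append((np.round(w.mean(0),4),np.round(np.array(c0)/1000,4),sorted(np.round(wh,0)),round(float(np.arctan2(e[1],e[0])),3),len(xs)))
    return out
E
python3 - <<'E'
from fit import *
im=cv2.imread('pics/top0.png');K,E,_=cam('top')
g=cv2.cvtColor(im,cv2.COLOR_BGR2GRAY)
for u,v in [(420,287),(166,217),(262,257),(303,261)]:
    p=back(K,E,(u,v),.08)[0]; print('px',u,v,g[v,u],np.percentile(g[v-20:v+20,u-20:u+20],[5,50,95]))
    for t in (120,140): print(t,handle(im,K,E,p,r=18,thr=t))
print('corners',back(K,E,[(262,191),(342,221),(313,298),(231,268)],.02))
# zoom crops
a=cv2.resize(im[180:310,220:355],None,fx=4,fy=4,interpolation=cv2.INTER_CUBIC)
cv2.imwrite('pics/plate.png',a)
E
```

```text
px 420 287 135 [ 42.  77. 135.]
120 [(array([ 0.4212, -0.3079], dtype=float32), array([ 0.4215, -0.308 ]), [np.float64(13.0), np.float64(68.0)], 3.035, 162)]
140 []
px 166 217 71 [ 44.95  74.   134.  ]
120 [(array([0.5996, 0.3099], dtype=float32), array([0.5995, 0.31  ]), [np.float64(13.0), np.float64(68.0)], -2.796, 150)]
140 []
px 262 257 136 [ 61.  78. 136.]
120 [(array([0.4974, 0.0623], dtype=float32), array([0.4974, 0.0623]), [np.float64(13.0), np.float64(69.0)], 1.218, 165)]
140 []
px 303 261 135 [ 56.  78. 136.]
120 [(array([ 0.4861, -0.0353], dtype=float32), array([ 0.4861, -0.0354]), [np.float64(13.0), np.float64(70.0)], 2.768, 167)]
140 []
corners [[ 0.67207553  0.06808739  0.02      ]
 [ 0.5924509  -0.13442153  0.02      ]
 [ 0.40001669 -0.05957743  0.02      ]
 [ 0.47534605  0.14262864  0.02      ]]
```

View pics/plate.png

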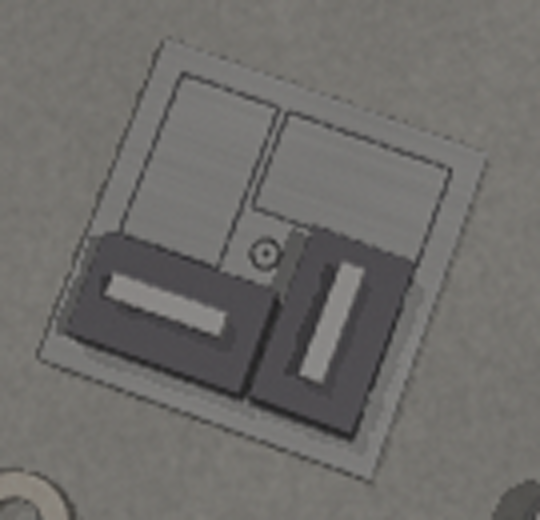

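```bash
cat > plan.py <<'E'
from h import *
import json,sys
# usage: plan.py x y z yaw n [grip]
def down(yaw): return R.from_euler('z',yaw)*R.from_euler('x',np.pi)
def plan(p,yaw,n,start=None):
    st=readout.state(); q=R.from_quat(st['tool_rot']) if start is None else start[1]; x=np.array(st['eef_pos'] if start is None else start[0])
    w=(down(yaw)*q.inv()).as_rotvec()      # world turn
    dp=[];dr=[]
    for i in range(n):
        s=q.inv().apply((np.array(p)-x)/(n-i))/.03; s=np.round(s,2); dp.append(s.tolist())
        t=np.degrees(q.inv().apply((down(yaw)*q.inv()).as_rotvec())/(n-i))/6; t=np.round(t,2); dr.append(t.tolist())
        x=x+q.apply(s*.03); q=q*R.from_rotvec(np.radians(t*6))
    for i in range(0,n,5): print(json.dumps({"dr":dr[i:i+5],"dp":dp[i:i+5]}))
    return x,q
if __name__=='__main__':
    a=[float(v) for v in sys.argv[1:]]; s=None
    for k in range(0,len(a),5):
        print('--',a[k:k+5]); s=plan(a[k:k+3],a[k+3],int(a[k+4]),s)
E
python3 plan.py 0.4215 -0.308 0.19 -0.107 10
```

```text
-- [0.4215, -0.308, 0.19, -0.107, 10.0]
{"dr": [[0.0, -0.0, 0.49], [0.0, -0.0, 0.49], [0.0, -0.0, 0.5], [0.0, -0.0, 0.49], [0.0, -0.0, 0.5]], "dp": [[0.88, -0.5, 0.14], [0.85, -0.54, 0.14], [0.82, -0.59, 0.14], [0.79, -0.63, 0.14], [0.76, -0.67, 0.14]]}
{"dr": [[0.0, -0.0, 0.49], [0.0, -0.0, 0.5], [0.0, -0.0, 0.49], [0.0, -0.0, 0.5], [0.0, -0.0, 0.49]], "dp": [[0.72, -0.7, 0.14], [0.69, -0.74, 0.15], [0.64, -0.78, 0.14], [0.61, -0.81, 0.15], [0.56, -0.83, 0.14]]}
```

>>> {"method": "servo_tool", "body": {"dr": [[0, 0, 0.49], [0, 0, 0.49], [0, 0, 0.5], [0, 0, 0.49], [0, 0, 0.5]], "dp": [[0.88, -0.5, 0.14], [0.85, -0.54, 0.14], [0.82, -0.59, 0.14], [0.79, -0.63, 0.14], [0.76, -0.67, 0.14]], "grip": [0, 0, 0, 0, 0]}}

```text
clock: 1.1
eef_pos: [0.331, -0.4277, 0.2116]
tool_rot: [0.997, 0.075, 0.0, 0.0]
ft_force: [0.3, 0.8, 0.0]
opening: 0.0932
finger_force: 0.0
```

>>> {"method": "servo_tool", "body": {"dr": [[0, 0, 0.49], [0, 0, 0.5], [0, 0, 0.49], [0, 0, 0.5], [0, 0, 0.49]], "dp": [[0.72, -0.7, 0.14], [0.69, -0.74, 0.15], [0.64, -0.78, 0.14], [0.61, -0.81, 0.15], [0.56, -0.83, 0.14]], "grip": [0, 0, 0, 0, 0]}}

```text
clock: 1.6
eef_pos: [0.4222, -0.307, 0.1901]
tool_rot: [0.999, -0.054, 0.0, 0.0]
ft_force: [1.0, -1.1, 0.1]
opening: 0.0931
finger_force: 0.0
```

```bash
python3 - <<'E'
from fit import *
print(readout.state()['eef_pos']);camera('top')
st=readout.state();print(st['clock'],st['eef_pos'],st['tool_rot'],st['joints'])
im=snap('wrist','w1.png');K,E,_=cam('wrist',st)
print(proj(K,E,[0.4215,-.308,.08]))
for t in (110,125,140,160): print(handle(im,K,E,[0.4215,-.308,.08],r=90,thr=t))
E
```

```text
[ 0.42222891 -0.30700039  0.19005299]
1.65 [ 0.42417984 -0.30356379  0.18922372] [ 9.98478735e-01 -5.51208325e-02  4.44038328e-04 -1.30840304e-03] [-0.72129189 -0.05731013  1.76013184  0.00262872  1.43969026  0.95945725]
[[327.79326823 243.74018955]]
[(array([ 0.4215, -0.305 ], dtype=float32), array([ 0.4199, -0.3062]), [np.float64(144.0), np.float64(151.0)], 1.99, 23248), (array([ 0.4229, -0.3093], dtype=float32), array([ 0.4226, -0.3113]), [np.float64(20.0), np.float64(73.0)], 3.046, 1695)]
[(array([ 0.421 , -0.3019], dtype=float32), array([ 0.42  , -0.3052]), [np.float64(144.0), np.float64(149.0)], 1.952, 20444), (array([ 0.4619, -0.3328], dtype=float32), array([ 0.4588, -0.3319]), [np.float64(16.0), np.float64(32.0)], 3.124, 613), (array([ 0.4226, -0.309 ], dtype=float32), array([ 0.4221, -0.3092]), [np.float64(15.0), np.float64(70.0)], 3.045, 1538)]
[(array([ 0.4123, -0.3031], dtype=float32), array([ 0.42  , -0.3052]), [np.float64(144.0), np.float64(149.0)], 2.08, 16936), (array([ 0.4379, -0.3107], dtype=float32), array([ 0.4375, -0.3107]), [np.float64(13.0), np.float64(38.0)], 
[... 161 characters left out ...]
 dtype=float32), array([ 0.4935, -0.2698]), [np.float64(6.0), np.float64(45.0)], 1.504, 389), (array([ 0.4042, -0.307 ], dtype=float32), array([ 0.4201, -0.3052]), [np.float64(144.0), np.float64(149.0)], 2.075, 14639), (array([ 0.4691, -0.264 ], dtype=float32), array([ 0.4689, -0.2639]), [np.float64(23.0), np.float64(24.0)], 2.839, 841), (array([ 0.45  , -0.3117], dtype=float32), array([ 0.4492, -0.3119]), [np.float64(11.0), np.float64(13.0)], 2.823, 116), (array([ 0.4508, -0.2624], dtype=float32), array([ 0.4509, -0.2622]), [np.float64(2.0), np.float64(20.0)], 1.523, 56), (array([ 0.3983, -0.3065], dtype=float32), array([ 0.3984, -0.3066]), [np.float64(13.0), np.float64(21.0)], 3.049, 418)]
```

View pics/w1.png

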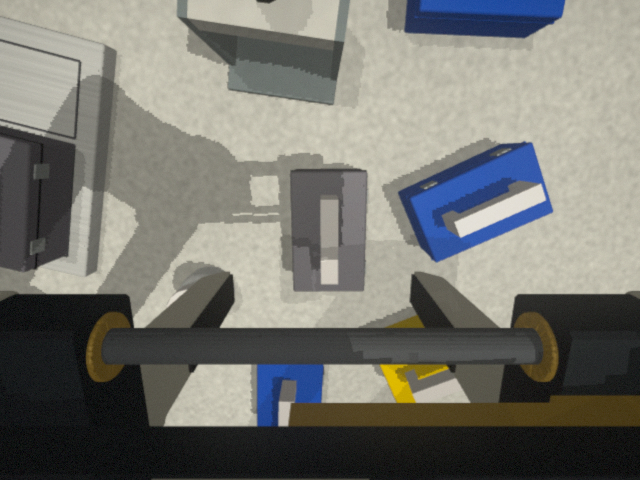

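The wrist view shows the waiting grey case straight ahead, with its handle at (329,240), clear of the blue look-alikes. I'll check that the arm has settled, then plan the descent.

```bash
python3 - <<'E'
from fit import *
for i in range(3): camera('top');print(readout.state()['eef_pos'])
st=readout.state();im=camera('wrist');K,E,_=cam('wrist',st)
print(st['tool_rot'],handle(im,K,E,[0.4215,-.308,.08],r=70,thr=125))
E
python3 plan.py .422 -.3085 .068 -.103 5
```

```text
[ 0.42221178 -0.30672113  0.18982474]
[ 0.42174297 -0.30776484  0.19008923]
[ 0.42143381 -0.30837473  0.19022219]
[ 9.98616788e-01 -5.25779772e-02 -2.55752070e-05  2.57024113e-04] [(array([ 0.4135, -0.3051], dtype=float32), array([ 0.4195, -0.3065]), [np.float64(115.0), np.float64(117.0)], 1.408, 10589), (array([ 0.4626, -0.3349], dtype=float32), array([ 0.4603, -0.3343]), [np.float64(13.0), np.float64(27.0)], 3.014, 412), (array([ 0.4224, -0.309 ], dtype=float32), array([ 0.4221, -0.3087]), [np.float64(15.0), np.float64(70.0)], 3.042, 1498)]
-- [0.422, -0.3085, 0.068, -0.103, 5.0]
{"dr": [[0.0, -0.0, -0.01], [0.0, -0.0, -0.01], [0.0, -0.0, -0.0], [0.0, -0.0, -0.01], [0.01, -0.0, -0.0]], "dp": [[0.0, -0.0, 0.82], [0.01, -0.0, 0.81], [0.0, -0.0, 0.82], [0.01, -0.01, 0.81], [0.0, -0.0, 0.82]]}
```

>>> {"method": "servo_tool", "body": {"dr": [[0, 0, 0], [0, 0, 0], [0, 0, 0], [0, 0, 0], [0, 0, 0]], "dp": [[0, 0, 0.95], [0, 0, 0.95], [0, 0, 0.95], [0.02, 0, 0.8], [0, 0, 0.4]], "grip": [0.2, 0.3, 0.3, 0.3, 0.3]}}

```text
clock: 2.4
eef_pos: [0.4204, -0.3082, 0.0663]
tool_rot: [0.999, -0.054, -0.001, -0.001]
ft_force: [0.0, 0.7, 0.6]
opening: 0.0655
finger_force: 0.0
```

>>> {"method": "servo_tool", "body": {"dr": [[0, 0, 0], [0, 0, 0], [0, 0, 0], [0, 0, 0], [0, 0, 0]], "dp": [[0, 0, 0], [0, 0, 0], [0, 0, 0], [0, 0, 0], [0, 0, 0]], "grip": [0.3, 1, 1, 1, 1], "force": 30}}

```text
clock: 2.9
eef_pos: [0.4227, -0.3086, 0.0696]
tool_rot: [0.999, -0.053, 0.001, 0.001]
ft_force: [0.5, -0.4, 0.4]
opening: 0.0375
finger_force: 0.0
```

>>> {"method": "servo_tool", "body": {"dr": [[0, 0, 0], [0, 0, 0], [0, 0, 0], [0, 0, 0], [0, 0, 0]], "dp": [[0, 0, 0], [0, 0, 0], [0, 0, 0], [0, 0, 0], [0, 0, 0]], "grip": [1, 1, 1, 1, 1]}}

```text
clock: 3.4
eef_pos: [0.4222, -0.3082, 0.0685]
tool_rot: [0.999, -0.053, 0.0, 0.0]
ft_force: [1.1, -0.1, 0.5]
opening: 0.0139
finger_force: 30.0
```

>>> {"method": "servo_tool", "body": {"dr": [[0, 0, 0], [0, 0, 0], [0, 0, 0], [0, 0, 0], [0, 0, 0]], "dp": [[0, 0, -0.2], [0, 0, -0.8], [0, 0, -0.9], [0, 0, -0.9], [0, 0, -0.6]], "grip": [1, 1, 1, 1, 1]}}

```text
clock: 3.9
eef_pos: [0.4225, -0.3083, 0.1727]
tool_rot: [0.999, -0.053, 0.001, 0.0]
ft_force: [0.3, -0.5, -2.3]
opening: 0.0135
finger_force: 30.0
```

```bash
cat > plate.py <<'E'
from h import *
from scipy.optimize import minimize
def rect(cx,cy,w,h): 
    a=np.array([[-1,-1],[1,-1],[1,1],[-1,1]])*[w/2,h/2]+[cx,cy]; t=np.linspace(0,1,60)[:,None]
    return [a[i]*(1-t)+a[(i+1)%4]*t for i in range(4)]
th=np.linspace(0,2*np.pi,80)
ins=np.vstack(rect(58,-36,66,110)+rect(36,58,110,66))
ins=ins[~((ins[:,0]<22)&(ins[:,1]<-20)|(ins[:,0]<-22))] # hide those near laid cases
circ=np.c_[10*np.cos(th),10*np.sin(th)]
M=np.vstack([ins,circ])/1000
def world(p,m=M):
    c,s=np.cos(p[2]),np.sin(p[2]); return np.c_[m@np.array([[c,s],[-s,c]])+p[:2],np.full(len(m),.02)]
def fitplate(im,K,E,p0,sig=1.5,mask=None):
    g=cv2.cvtColor(im,cv2.COLOR_BGR2GRAY).astype(np.float32)
    d=cv2.GaussianBlur(g,(0,0),5)-g; d=np.clip(d,0,25)
    def f(p,s,m=M):
        b=cv2.GaussianBlur(d,(0,0),s); u=proj(K,E,world(p,m)).astype(np.float32)
        return -cv2.remap(b,u[:,0].reshape(-1,1),u[:,1].reshape(-1,1),cv2.INTER_CUBIC).mean()
    p=np.array(p0,float)
    for s in (sig*2,sig,sig*.6):
        S=np.vstack([p,p+[.004,0,0],p+[0,.004,0],p+[0,0,.03]])
        r=minimize(f,p,args=(s,),method='Nelder-Mead',options=dict(initial_simplex=S,xatol=1e-5,fatol=1e-4));p=r.x
    return p,r.fun
E
python3 - <<'E'
from plate import *
im=cv2.imread('pics/top0.png');K,E,_=cam('top')
for p0 in ([.535,.004,-.366],[.54,.007,-.35],[.53,.002,-.37]): p,v=fitplate(im,K,E,p0);print(p,v)
print('circle px back',back(K,E,(286.1,243.1),.02))
for z in(.075,.08):print(back(K,E,(262,257),z),back(K,E,(303,261),z))
u=proj(K,E,world(p));b=cv2.resize(im[180:310,220:355],None,fx=4,fy=4,interpolation=cv2.INTER_CUBIC)
for q in u: cv2.circle(b,tuple(int(t) for t in (q-[220,180]+.5)*4-.5),0,(0,0,255),-1)
cv2.imwrite('pics/platefit.png',b)
E
```

```text
[ 0.53638373  0.00690492 -0.35445011] -12.759130477905273
[ 0.53629971  0.00683591 -0.35446345] -12.753150939941406
[ 0.53637876  0.00690229 -0.35508945] -12.753710746765137
circle px back [[0.53687798 0.00646992 0.02      ]]
[[0.49453356 0.0606025  0.075     ]] [[ 0.48430386 -0.03618361  0.075     ]]
[[0.49383186 0.06008547 0.08      ]] [[ 0.48365065 -0.03624191  0.08      ]]
```

View pics/platefit.png

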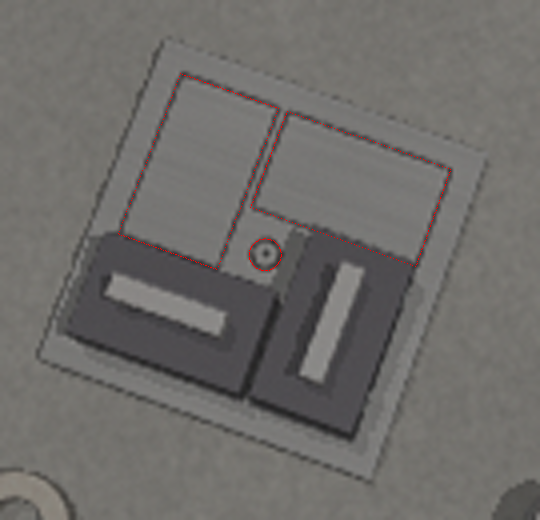

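```bash
python3 plan.py .45 -.15 .195 .52 7 .5782 -.047 .19 1.2163 8
```

```text
-- [0.45, -0.15, 0.195, 0.52, 7.0]
{"dr": [[0.0, -0.0, -0.85], [0.0, -0.0, -0.86], [0.0, -0.0, -0.85], [0.0, -0.0, -0.86], [0.0, -0.0, -0.85]], "dp": [[0.05, -0.76, -0.11], [0.12, -0.76, -0.11], [0.19, -0.74, -0.11], [0.25, -0.72, -0.1], [0.31, -0.7, -0.11]]}
{"dr": [[0.01, -0.0, -0.86], [0.0, -0.01, -0.85]], "dp": [[0.38, -0.67, -0.1], [0.43, -0.63, -0.1]]}
-- [0.5782, -0.047, 0.19, 1.2163, 8.0]
{"dr": [[0.0, 0.0, -0.83], [0.0, 0.0, -0.83], [0.0, 0.0, -0.83], [0.0, 0.0, -0.83], [0.0, 0.0, -0.83]], "dp": [[0.68, -0.11, 0.02], [0.68, -0.05, 0.02], [0.68, 0.01, 0.02], [0.68, 0.07, 0.02], [0.67, 0.13, 0.02]]}
{"dr": [[0.0, 0.0, -0.83], [0.0, 0.0, -0.84], [0.0, 0.0, -0.83]], "dp": [[0.66, 0.19, 0.02], [0.64, 0.25, 0.02], [0.62, 0.3, 0.02]]}
```

>>> {"method": "servo_tool", "body": {"dr": [[0, 0, -0.85], [0, 0, -0.86], [0, 0, -0.85], [0, 0, -0.86], [0, 0, -0.85]], "dp": [[0.05, -0.76, -0.11], [0.12, -0.76, -0.11], [0.19, -0.74, -0.11], [0.25, -0.72, -0.1], [0.31, -0.7, -0.11]], "grip": [1, 1, 1, 1, 1]}}

```text
clock: 4.4
eef_pos: [0.4416, -0.194, 0.1867]
tool_rot: [0.985, 0.171, -0.0, -0.0]
ft_force: [-0.2, -0.3, -2.6]
opening: 0.014
finger_force: 30.0
```

>>> {"method": "servo_tool", "body": {"dr": [[0, 0, -0.86], [0, 0, -0.85], [0, 0, -0.83], [0, 0, -0.83], [0, 0, -0.83]], "dp": [[0.38, -0.67, -0.1], [0.43, -0.63, -0.1], [0.68, -0.11, 0.02], [0.68, -0.05, 0.02], [0.68, 0.01, 0.02]], "grip": [1, 1, 1, 1, 1]}}

```text
clock: 4.9
eef_pos: [0.4978, -0.1102, 0.191]
tool_rot: [0.924, 0.382, -0.0, -0.0]
ft_force: [-0.0, 0.1, -3.4]
opening: 0.0137
finger_force: 30.0
```

>>> {"method": "servo_tool", "body": {"dr": [[0, 0, -0.83], [0, 0, -0.83], [0, 0, -0.83], [0, 0, -0.84], [0, 0, -0.83]], "dp": [[0.68, 0.07, 0.02], [0.67, 0.13, 0.02], [0.66, 0.19, 0.02], [0.64, 0.25, 0.02], [0.62, 0.3, 0.02]], "grip": [1, 1, 1, 1, 1]}}

```text
clock: 5.4
eef_pos: [0.5781, -0.0461, 0.1877]
tool_rot: [0.82, 0.573, -0.0, -0.0]
ft_force: [-0.1, 0.5, -2.5]
opening: 0.0136
finger_force: 30.0
```

>>> {"method": "servo_tool", "body": {"dr": [[0, 0, 0], [0, 0, 0], [0, 0, 0]], "dp": [[0, 0, 0], [0, 0, 0], [0, 0, 0]], "grip": [1, 1, 1]}}

```text
clock: 5.7
eef_pos: [0.5772, -0.0472, 0.1877]
tool_rot: [0.821, 0.571, -0.0, -0.0]
ft_force: [-0.5, 0.0, -3.3]
opening: 0.0135
finger_force: 30.0
```

```bash
python3 - <<'E'
from fit import *
from plate import *
from plan import plan
st=readout.state();im=snap('wrist','w2.png');K,E,_=cam('wrist',st)
print(st['clock'],st['eef_pos'],st['tool_rot'],R.from_quat(st['tool_rot']).as_euler('ZYX'),st['joints'])
# fit with the outline of c, circle only visible beyond kit
import plate
ins=np.vstack(rect(36,58,110,66)); th=np.linspace(0,6.28,80)
plate.M=np.vstack([ins,np.c_[10*np.cos(th),10*np.sin(th)]])/1000
plate.fitplate.__defaults__
p,v=fitplate(im,K,E,[.5363,.0069,-.3545],sig=3);print('default M',p,v)
u=proj(K,E,world([.5363,.0069,-.3545]))
for q in u: cv2.circle(im,tuple(q.astype(int)),1,(0,0,255),-1)
cv2.imwrite('pics/w2b.png',im)
plan([.5782,-.047,.091],1.2163,5)
E
```

```text
5.7 [ 0.57718744 -0.04722929  0.18771164] [ 8.21184705e-01  5.70662280e-01 -4.29252915e-04 -2.42728927e-04] [ 1.21462460e+00  4.27959383e-04 -3.14070409e+00] [-1.70009463e-01  9.98607723e-02  1.60347536e+00 -2.58334239e-04
  1.43920895e+00  1.86196467e-01]
default M [ 0.5383384   0.00487501 -0.34840561] -12.940238952636719
{"dr": [[-0.0, 0.0, -0.0], [-0.0, 0.0, -0.0], [-0.0, 0.0, -0.01], [-0.0, 0.0, -0.0], [-0.0, 0.0, -0.01]], "dp": [[0.0, 0.01, 0.65], [0.01, 0.0, 0.64], [0.0, 0.01, 0.65], [0.01, 0.0, 0.64], [0.0, 0.01, 0.65]]}
```

View pics/w2b.png

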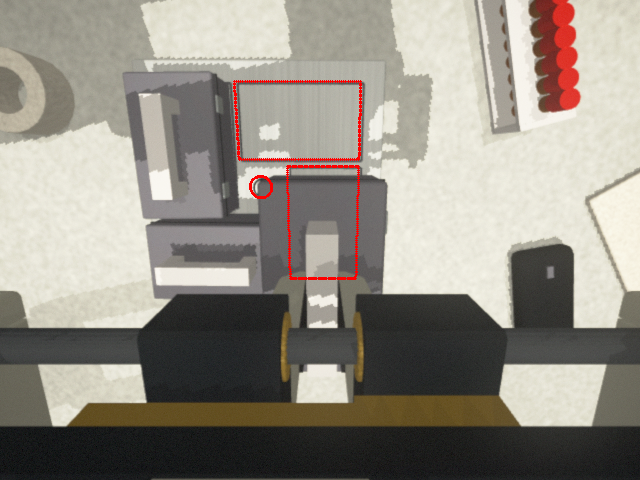

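The wrist view shows the held case over place_b. The projected outline of place_c lies on the drawn one, from (236,82) to (361,159). One quick outline-c-only fit as a cross-check before lowering.

```bash
python3 - <<'E'
import plate; from plate import *
im=cv2.imread('pics/w2.png');K,E,_=cam('wrist')
m=np.vstack(rect(36,58,110,66))/1000
plate.world.__defaults__=(m,)
src=fitplate.__defaults__
# rebuild with m
g=cv2.cvtColor(im,cv2.COLOR_BGR2GRAY).astype(np.float32);d=np.clip(cv2.GaussianBlur(g,(0,0),5)-g,0,25)
p=np.array([.5363,.0069,-.3545])
for s in (2.5,1.5,1):
    b=cv2.GaussianBlur(d,(0,0),s)
    f=lambda p:-cv2.remap(b,*[a.reshape(-1,1) for a in proj(K,E,world(p,m)).astype(np.float32).T],cv2.INTER_CUBIC).mean()
    r=minimize(f,p,method='Nelder-Mead',options=dict(initial_simplex=np.vstack([p,p+[.003,0,0],p+[0,.003,0],p+[0,0,.02]])));p=r.x;print(p,r.fun)
for q in (p,[.5363,.0069,-.3545]): print(world(q,np.array([[.036,.058],[.058,-.036],[0,0]])))
E
```

```text
[ 0.53797641  0.00519643 -0.3563878 ] -10.974897384643555
[ 0.53805137  0.00540822 -0.35696622] -16.202363967895508
[ 0.53806702  0.00542395 -0.35719121] -20.636085510253906
[[ 0.59207415  0.04717596  0.02      ]
 [ 0.57981902 -0.04858318  0.02      ]
 [ 0.53806702  0.00542395  0.02      ]]
[[ 0.59019457  0.0487972   0.02      ]
 [ 0.5781972  -0.04699457  0.02      ]
 [ 0.5363      0.0069      0.02      ]]
```

>>> {"method": "servo_tool", "body": {"dr": [[0, 0, 0], [0, 0, 0], [0, 0, 0], [0, 0, 0], [0, 0, 0]], "dp": [[0, 0.06, 0.7], [0, 0, 0.8], [0, 0, 0.8], [0, 0, 0.5], [0, 0, 0.2]], "grip": [1, 1, 1, 1, 1]}}

```text
clock: 6.25
eef_pos: [0.5781, -0.0477, 0.0961]
tool_rot: [0.821, 0.571, -0.001, -0.001]
ft_force: [-0.4, 0.0, -2.0]
opening: 0.0135
finger_force: 30.0
```

>>> {"method": "servo_tool", "body": {"dr": [[0, 0, 0], [0, 0, 0], [0, 0, 0]], "dp": [[0, 0, 0.05], [0, 0, 0], [0, 0, 0]], "grip": [1, 1, 1]}}

```text
clock: 6.55
eef_pos: [0.5805, -0.0477, 0.0979]
tool_rot: [0.821, 0.571, 0.001, 0.001]
ft_force: [0.8, 0.0, -2.9]
opening: 0.0136
finger_force: 30.0
```

>>> {"method": "servo_tool", "body": {"dr": [[0, 0, 0], [0, 0, 0], [0, 0, 0]], "dp": [[0, 0, 0.08], [0, 0, 0], [0, 0, 0]], "grip": [1, 1, 1]}}

```text
clock: 6.85
eef_pos: [0.5797, -0.0475, 0.0942]
tool_rot: [0.821, 0.571, 0.0, 0.0]
ft_force: [0.3, -0.4, -2.7]
opening: 0.014
finger_force: 30.0
```

>>> {"method": "servo_tool", "body": {"dr": [[0, 0, 0], [0, 0, 0], [0, 0, 0]], "dp": [[0, 0, 0.06], [0, 0, 0], [0, 0, 0]], "grip": [1, 1, 1]}}

```text
clock: 7.15
eef_pos: [0.5795, -0.0475, 0.0921]
tool_rot: [0.821, 0.571, -0.0, -0.0]
ft_force: [-0.1, 0.2, -1.6]
opening: 0.0141
finger_force: 30.0
```

>>> {"method": "servo_tool", "body": {"dr": [[0, 0, 0], [0, 0, 0], [0, 0, 0]], "dp": [[0, 0, 0.06], [0, 0, 0], [0, 0, 0]], "grip": [1, 1, 1]}}

```text
clock: 7.45
eef_pos: [0.5795, -0.0475, 0.0903]
tool_rot: [0.821, 0.571, -0.0, -0.0]
ft_force: [-0.6, -0.5, -2.6]
opening: 0.0134
finger_force: 30.0
```

>>> {"method": "servo_tool", "body": {"dr": [[0, 0, 0], [0, 0, 0], [0, 0, 0]], "dp": [[0, 0, 0.05], [0, 0, 0], [0, 0, 0]], "grip": [1, 1, 1]}}

```text
clock: 7.75
eef_pos: [0.5795, -0.0475, 0.0889]
tool_rot: [0.821, 0.571, -0.0, -0.0]
ft_force: [-1.3, -0.4, -3.2]
opening: 0.014
finger_force: 30.0
```

>>> {"method": "servo_tool", "body": {"dr": [[0, 0, 0], [0, 0, 0], [0, 0, 0]], "dp": [[0, 0, 0.05], [0, 0, 0], [0, 0, 0]], "grip": [1, 1, 1]}}

```text
clock: 8.05
eef_pos: [0.5801, -0.0477, 0.0884]
tool_rot: [0.821, 0.571, 0.0, 0.0]
ft_force: [-1.3, -1.2, 5.5]
opening: 0.0136
finger_force: 30.0
```

>>> {"method": "servo_tool", "body": {"dr": [[0, 0, 0], [0, 0, 0], [0, 0, 0]], "dp": [[0, 0, 0.04], [0, 0, 0], [0, 0, 0]], "grip": [1, 1, 1]}}

```text
clock: 8.35
eef_pos: [0.5801, -0.0476, 0.0884]
tool_rot: [0.821, 0.571, 0.0, 0.001]
ft_force: [-7.6, 1.9, 15.1]
opening: 0.0137
finger_force: 30.0
```

>>> {"method": "servo_tool", "body": {"dr": [[0, 0, 0], [0, 0, 0], [0, 0, 0], [0, 0, 0], [0, 0, 0]], "dp": [[0, 0, -0.05], [0, 0, 0], [0, 0, 0], [0, 0, 0], [0, 0, 0]], "grip": [1, 0.6, 0.6, 0.6, 0.6]}}

```text
clock: 8.85
eef_pos: [0.5794, -0.0475, 0.0875]
tool_rot: [0.821, 0.571, -0.0, -0.0]
ft_force: [-0.6, 0.7, -0.5]
opening: 0.0364
finger_force: 0.0
```

>>> {"method": "servo_tool", "body": {"dr": [[0, 0, 0], [0, 0, 0], [0, 0, 0], [0, 0, 0], [0, 0, 0]], "dp": [[0, 0, -0.4], [0, 0, -0.9], [0, 0, -0.9], [0, 0, -0.9], [0, 0, -0.4]], "grip": [0.6, 0.6, 0.5, 0.3, 0.3]}}

```text
clock: 9.35
eef_pos: [0.5812, -0.0478, 0.1969]
tool_rot: [0.821, 0.571, 0.002, 0.002]
ft_force: [0.7, -0.0, 0.7]
opening: 0.0567
finger_force: 0.0
```

```bash
python3 plan.py .5995 .31 .19 .3456 11
```

```text
-- [0.5995, 0.31, 0.19, 0.3456, 11.0]
{"dr": [[0.0, -0.0, 0.76], [0.0, -0.0, 0.76], [0.0, -0.0, 0.75], [0.0, -0.0, 0.76], [0.01, -0.01, 0.75]], "dp": [[1.04, -0.32, 0.02], [1.01, -0.41, 0.02], [0.97, -0.48, 0.02], [0.93, -0.56, 0.02], [0.88, -0.63, 0.02]]}
{"dr": [[0.0, -0.0, 0.76], [0.01, -0.01, 0.75], [0.0, -0.0, 0.76], [0.01, -0.0, 0.75], [0.0, -0.01, 0.76]], "dp": [[0.83, -0.7, 0.02], [0.77, -0.76, 0.02], [0.71, -0.82, 0.02], [0.64, -0.88, 0.02], [0.57, -0.92, 0.02]]}
{"dr": [[0.01, -0.0, 0.75]], "dp": [[0.5, -0.97, 0.02]]}
```

>>> {"method": "servo_tool", "body": {"dr": [[0, 0, 0.76], [0, 0, 0.76], [0, 0, 0.75], [0, 0, 0.76], [0, 0, 0.75]], "dp": [[1, -0.32, 0.02], [1, -0.41, 0.02], [0.97, -0.48, 0.02], [0.93, -0.56, 0.02], [0.88, -0.63, 0.02]], "grip": [0.3, 0.3, 0.3, 0.3, 0.3]}}

```text
clock: 9.85
eef_pos: [0.5872, 0.115, 0.1895]
tool_rot: [0.918, 0.397, -0.0, -0.0]
ft_force: [-0.0, 0.6, 0.1]
opening: 0.0649
finger_force: 0.0
```

>>> {"method": "servo_tool", "body": {"dr": [[0, 0, 0.76], [0, 0, 0.75], [0, 0, 0.76], [0, 0, 0.75], [0, 0, 0.76]], "dp": [[0.83, -0.7, 0.02], [0.77, -0.76, 0.02], [0.71, -0.82, 0.02], [0.64, -0.88, 0.02], [0.57, -0.92, 0.02]], "grip": [0.3, 0.3, 0.3, 0.3, 0.3]}}

```text
clock: 10.35
eef_pos: [0.5953, 0.2775, 0.1864]
tool_rot: [0.978, 0.209, -0.0, 0.0]
ft_force: [-0.2, -0.1, 0.1]
opening: 0.0652
finger_force: 0.0
```

>>> {"method": "servo_tool", "body": {"dr": [[0, 0, 0.75], [0, 0, 0], [0, 0, 0], [0, 0, 0], [0, 0, 0]], "dp": [[0.55, -0.97, 0.02], [0, 0, 0], [0, 0, 0], [0, 0, 0], [0, 0, 0]], "grip": [0.3, 0.3, 0.3, 0.3, 0.3]}}

```text
clock: 10.85
eef_pos: [0.5988, 0.3083, 0.1861]
tool_rot: [0.985, 0.172, -0.0, 0.0]
ft_force: [-0.5, -0.0, 0.1]
opening: 0.065
finger_force: 0.0
```

```bash
python3 - <<'E'
from fit import *
from plan import plan
st=readout.state();im=snap('wrist','w3.png');K,E,_=cam('wrist',st)
print(st['clock'],st['eef_pos'],R.from_quat(st['tool_rot']).as_euler('ZYX'))
for t in(125,150,170): print(handle(im,K,E,[.5995,.31,.08],r=55,thr=t))
it=snap('top','top1.png');K,E,_=cam('top')
for n,p in dict(b=[.579,-.0478,.1],k1=[.4825,-.037,.1],k2=[.495,.06,.1]).items(): print(n,handle(it,K,E,p,z=.1,r=20,thr=120))
plan([.5995,.31,.068],.3456,5)
E
```

```text
10.85 [0.59881222 0.30831697 0.18614792] [3.45156992e-01 2.43686542e-04 3.14135400e+00]
[(array([0.5983, 0.3075], dtype=float32), array([0.5981, 0.3105]), [np.float64(89.0), np.float64(89.0)], 1.771, 6994), (array([0.6009, 0.331 ], dtype=float32), array([0.6003, 0.3306]), [np.float64(15.0), np.float64(34.0)], -2.693, 646)]
[(array([0.5943, 0.3045], dtype=float32), array([0.5977, 0.3094]), [np.float64(85.0), np.float64(89.0)], 1.889, 3380), (array([0.6008, 0.3092], dtype=float32), array([0.6005, 0.3086]), [np.float64(14.0), np.float64(69.0)], -2.793, 1527)]
[(array([0.5947, 0.3027], dtype=float32), array([0.5976, 0.3085]), [np.float64(83.0), np.float64(89.0)], 1.958, 3119), (array([0.5876, 0.3044], dtype=float32), array([0.5874, 0.3045]), [np.float64(14.0), np.float64(42.0)], -2.8, 892)]
b [(array([ 0.6192, -0.0237], dtype=float32), array([ 0.6191, -0.0264]), [np.float64(15.0), np.float64(56.0)], 1.418, 63), (array([ 0.5789, -0.0467], dtype=float32), array([ 0.5789, -0.047 ]), [np.float64(13.0), np.float64(69.0)], 1.216, 161)]
k1 [(array([ 0.4833, -0.0353], dtype=float32), array([ 0.4835, -0.0354]), [np.float64(14.0), np.float64(69.0)], 2.773, 179), (array([ 0.4537, -0.0746], dtype=float32), array([ 0.4556, -0.0755]), [np.float64(8.0), np.float64(37.0)], 2.795, 47)]
k2 [(array([0.5319, 0.0558], dtype=float32), array([0.5327, 0.0566]), [np.float64(9.0), np.float64(57.0)], 1.23, 63), (array([0.4945, 0.0602], dtype=float32), array([0.4945, 0.06  ]), [np.float64(13.0), np.float64(69.0)], 1.218, 167)]
{"dr": [[0.0, -0.0, -0.0], [0.0, -0.0, -0.0], [0.0, -0.0, -0.0], [0.0, -0.0, -0.0], [0.0, -0.0, -0.01]], "dp": [[0.01, -0.01, 0.79], [0.01, -0.01, 0.79], [0.0, -0.01, 0.79], [0.01, -0.0, 0.79], [0.0, -0.01, 0.79]]}
```

>>> {"method": "servo_tool", "body": {"dr": [[0, 0, 0], [0, 0, 0], [0, 0, 0], [0, 0, 0], [0, 0, 0]], "dp": [[0.05, -0.02, 0.95], [0, 0, 0.95], [0, 0, 0.95], [0, 0, 0.75], [0, 0, 0.33]], "grip": [0.3, 0.3, 0.3, 0.3, 0.4]}}

```text
clock: 11.45
eef_pos: [0.5984, 0.3092, 0.0653]
tool_rot: [0.985, 0.172, -0.002, 0.0]
ft_force: [0.1, -0.7, 0.1]
opening: 0.0608
finger_force: 0.0
```

>>> {"method": "servo_tool", "body": {"dr": [[0, 0, 0], [0, 0, 0], [0, 0, 0], [0, 0, 0], [0, 0, 0]], "dp": [[0, 0, 0], [0, 0, 0], [0, 0, 0], [0, 0, 0], [0, 0, 0]], "grip": [0.4, 1, 1, 1, 1], "force": 30}}

```text
clock: 11.95
eef_pos: [0.6005, 0.3109, 0.0694]
tool_rot: [0.985, 0.172, 0.001, -0.0]
ft_force: [-0.3, -0.6, 1.5]
opening: 0.0281
finger_force: 0.0
```

>>> {"method": "servo_tool", "body": {"dr": [[0, 0, 0], [0, 0, 0], [0, 0, 0], [0, 0, 0], [0, 0, 0]], "dp": [[0, 0, 0], [0, 0, 0], [0, 0, 0], [0, 0, 0], [0, 0, 0]], "grip": [1, 1, 1, 1, 1]}}

```text
clock: 12.45
eef_pos: [0.6, 0.3105, 0.0684]
tool_rot: [0.985, 0.172, 0.0, 0.0]
ft_force: [0.0, -2.9, 2.2]
opening: 0.0137
finger_force: 30.0
```

>>> {"method": "servo_tool", "body": {"dr": [[0, 0, 0], [0, 0, 0], [0, 0, 0], [0, 0, 0], [0, 0, 0]], "dp": [[0, 0, -0.3], [0, 0, -0.9], [0, 0, -1], [0, 0, -1], [0, 0, -0.8]], "grip": [1, 1, 1, 1, 1]}}

```text
clock: 12.95
eef_pos: [0.5998, 0.311, 0.1903]
tool_rot: [0.985, 0.172, 0.0, -0.0]
ft_force: [-0.3, 0.8, -3.1]
opening: 0.014
finger_force: 30.0
```

```bash
python3 plan.py .591 .048 .19 -.356 10
```

```text
-- [0.591, 0.048, 0.19, -0.356, 10.0]
{"dr": [[-0.0, -0.0, 0.67], [-0.0, -0.0, 0.67], [-0.0, -0.0, 0.67], [-0.0, -0.0, 0.67], [-0.0, -0.0, 0.67]], "dp": [[-0.32, 0.81, 0.0], [-0.27, 0.84, 0.0], [-0.21, 0.85, 0.0], [-0.15, 0.86, 0.0], [-0.09, 0.87, 0.0]]}
{"dr": [[-0.0, -0.0, 0.67], [-0.0, -0.0, 0.67], [-0.0, -0.0, 0.67], [-0.0, -0.0, 0.67], [-0.01, -0.0, 0.67]], "dp": [[-0.02, 0.88, 0.0], [0.04, 0.88, 0.0], [0.1, 0.87, 0.0], [0.16, 0.86, 0.0], [0.22, 0.86, 0.0]]}
```

>>> {"method": "servo_tool", "body": {"dr": [[0, 0, 0.67], [0, 0, 0.67], [0, 0, 0.67], [0, 0, 0.67], [0, 0, 0.67]], "dp": [[-0.32, 0.81, 0], [-0.27, 0.84, 0], [-0.21, 0.85, 0], [-0.15, 0.86, 0], [-0.09, 0.87, 0]], "grip": [1, 1, 1, 1, 1]}}

```text
clock: 13.45
eef_pos: [0.5946, 0.1786, 0.1881]
tool_rot: [1.0, -0.004, -0.0, -0.0]
ft_force: [-0.6, 0.1, -3.4]
opening: 0.0138
finger_force: 30.0
```

>>> {"method": "servo_tool", "body": {"dr": [[0, 0, 0.67], [0, 0, 0.67], [0, 0, 0.67], [0, 0, 0.67], [0, 0, 0.67]], "dp": [[-0.02, 0.88, 0], [0.04, 0.88, 0], [0.1, 0.87, 0], [0.16, 0.86, 0], [0.22, 0.86, 0]], "grip": [1, 1, 1, 1, 1]}}

```text
clock: 13.95
eef_pos: [0.5906, 0.0468, 0.1882]
tool_rot: [0.984, -0.178, -0.0, -0.0]
ft_force: [-0.0, -0.9, -2.1]
opening: 0.0136
finger_force: 30.0
```

>>> {"method": "servo_tool", "body": {"dr": [[0, 0, 0], [0, 0, 0], [0, 0, 0], [0, 0, 0], [0, 0, 0]], "dp": [[0, 0, 0], [0, 0, 0], [0, 0, 0], [0, 0, 0], [0, 0, 0]], "grip": [1, 1, 1, 1, 1]}}

```text
clock: 14.45
eef_pos: [0.5911, 0.0484, 0.1882]
tool_rot: [0.984, -0.176, -0.0, -0.0]
ft_force: [-0.3, -0.6, -3.0]
opening: 0.0138
finger_force: 30.0
```

```bash
python3 - <<'E'
from plan import *
st=readout.state();print(st['eef_pos'],R.from_quat(st['tool_rot']).as_euler('ZYX'))
plan([.591,.048,.095],-.356,5)
E
```

```text
[0.59106741 0.04835328 0.18818536] [-3.54289869e-01  2.11388545e-04 -3.14147675e+00]
{"dr": [[-0.0, 0.0, 0.0], [-0.0, 0.0, 0.0], [-0.0, 0.0, 0.01], [-0.0, 0.0, 0.0], [-0.0, 0.0, 0.01]], "dp": [[0.0, 0.0, 0.62], [0.0, 0.0, 0.62], [0.0, 0.0, 0.62], [0.0, 0.01, 0.62], [0.0, 0.0, 0.63]]}
```

>>> {"method": "servo_tool", "body": {"dr": [[0, 0, 0], [0, 0, 0], [0, 0, 0], [0, 0, 0], [0, 0, 0]], "dp": [[0, 0, 0.75], [0, 0, 0.85], [0, 0, 0.8], [0, 0, 0.5], [0, 0, 0.25]], "grip": [1, 1, 1, 1, 1]}}

```text
clock: 14.95
eef_pos: [0.59, 0.0478, 0.0919]
tool_rot: [0.984, -0.177, -0.001, 0.0]
ft_force: [-0.1, 1.0, -3.0]
opening: 0.0135
finger_force: 30.0
```

>>> {"method": "servo_tool", "body": {"dr": [[0, 0, 0], [0, 0, 0], [0, 0, 0], [0, 0, 0], [0, 0, 0]], "dp": [[0, 0, 0.05], [0, 0, 0.05], [0, 0, 0], [0, 0, 0], [0, 0, 0]], "grip": [1, 1, 1, 1, 1]}}

```text
clock: 15.45
eef_pos: [0.5917, 0.0475, 0.0916]
tool_rot: [0.984, -0.177, 0.001, -0.0]
ft_force: [1.1, -0.1, -2.8]
opening: 0.0136
finger_force: 30.0
```

>>> {"method": "servo_tool", "body": {"dr": [[0, 0, 0], [0, 0, 0], [0, 0, 0]], "dp": [[0, 0, 0.06], [0, 0, 0], [0, 0, 0]], "grip": [1, 1, 1]}}

```text
clock: 15.75
eef_pos: [0.591, 0.0475, 0.0888]
tool_rot: [0.984, -0.177, -0.0, 0.0]
ft_force: [0.3, -0.5, -3.4]
opening: 0.0139
finger_force: 30.0
```

>>> {"method": "servo_tool", "body": {"dr": [[0, 0, 0], [0, 0, 0], [0, 0, 0]], "dp": [[0, 0, 0.04], [0, 0, 0], [0, 0, 0]], "grip": [1, 1, 1]}}

```text
clock: 16.05
eef_pos: [0.5912, 0.0474, 0.0883]
tool_rot: [0.984, -0.177, 0.0, 0.0]
ft_force: [-3.8, -1.3, 5.2]
opening: 0.0138
finger_force: 30.0
```

>>> {"method": "servo_tool", "body": {"dr": [[0, 0, 0], [0, 0, 0], [0, 0, 0], [0, 0, 0], [0, 0, 0]], "dp": [[0, 0, 0], [0, 0, 0], [0, 0, 0], [0, 0, 0], [0, 0, 0]], "grip": [0.6, 0.6, 0.6, 0.6, 0.6]}}

```text
clock: 16.55
eef_pos: [0.5912, 0.0475, 0.0877]
tool_rot: [0.984, -0.177, 0.0, -0.0]
ft_force: [0.4, 0.8, -0.2]
opening: 0.0371
finger_force: 0.0
```

>>> {"method": "servo_tool", "body": {"dr": [[0, 0, 0], [0, 0, 0], [0, 0, 0], [0, 0, 0], [0, 0, 0]], "dp": [[0, 0, -0.4], [0, 0, -1], [0, 0, -1], [0, 0, -1], [0, 0, -1]], "grip": [0.6, 0.6, 0.6, 0.4, 0.2]}}

```text
clock: 17.05
eef_pos: [0.5912, 0.0475, 0.2221]
tool_rot: [0.984, -0.177, 0.001, -0.0]
ft_force: [-0.3, -0.6, 0.0]
opening: 0.0489
finger_force: 0.0
```

```bash
python3 - <<'E'
from fit import *
it=snap('top','top2.png');K,E,_=cam('top')
print(readout.state()['clock'],readout.state()['eef_pos'])
for n,p in dict(b=[.579,-.0478,.1],c=[.591,.048,.1],k1=[.4835,-.0355,.1],k2=[.4945,.06,.1]).items(): print(n,handle(it,K,E,p,z=.1,r=16,thr=120))
ct=np.array([.5365,.0066])
print([(np.round(d['point'],4),round(d['confidence'],2)) for d in spot_in('top','probe')+spot_in('top','stand')])
camera('side');print([(np.round(d['point'],4),round(d['confidence'],2)) for d in spot_in('side','probe')+spot_in('side','stand')])
b=np.hstack([cv2.resize(it[160:280,350:460],None,fx=4,fy=4,interpolation=cv2.INTER_CUBIC)]);cv2.imwrite('pics/stand.png',b)
E
```

```text
17.1 [0.59362734 0.04749486 0.22849764]
b [(array([ 0.6107, -0.0652], dtype=float32), array([ 0.6078, -0.0606]), [np.float64(22.0), np.float64(42.0)], 1.365, 89), (array([ 0.5764, -0.0536], dtype=float32), array([ 0.5763, -0.0537]), [np.float64(13.0), np.float64(55.0)], 1.212, 127)]
c []
k1 [(array([ 0.4829, -0.0351], dtype=float32), array([ 0.4832, -0.0352]), [np.float64(12.0), np.float64(68.0)], 2.773, 155)]
k2 [(array([0.5002, 0.076 ], dtype=float32), array([0.5003, 0.0757]), [np.float64(13.0), np.float64(35.0)], 1.191, 85)]
[(array([ 0.363 , -0.1749,  0.0583]), 0.65), (array([ 0.5842, -0.2831,  0.1969]), 0.53), (array([0.3848, 0.3129, 0.0347]), 0.35), (array([ 0.5738, -0.282 ,  0.0994]), 0.81)]
[(array([ 0.5913, -0.2808,  0.1564]), 0.6), (array([ 0.5827, -0.2667,  0.0544]), 0.73)]
```

View pics/stand.png

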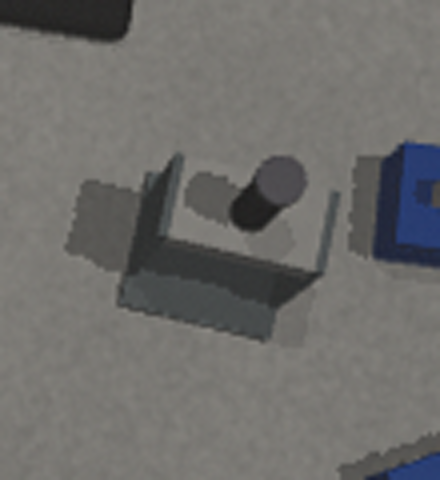

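The crop shows the stand with the black probe handle rising from its shelf; the cap disc is centred near (281,180) in the crop, i.e. (420,204.6) in the full image.

```bash
python3 - <<'E'
from fit import *
K,E,_=cam('top');it=cv2.imread('pics/top2.png')
g=cv2.cvtColor(it,cv2.COLOR_BGR2GRAY)
print(back(K,E,(419.9,204.6),.196),back(K,E,(411.6,213.4),.122))
st=readout.state();print(st['eef_pos'])
E
python3 plan.py .57 -.12 .27 -.1 6 .51 -.281 .29 0 6
```

```text
[[ 0.5882158 -0.2881959  0.196    ]] [[ 0.58665526 -0.28704084  0.122     ]]
[0.5905098  0.04746418 0.21874512]
-- [0.57, -0.12, 0.27, -0.1, 6.0]
{"dr": [[0.0, 0.0, -0.41], [0.0, 0.0, -0.41], [0.0, 0.0, -0.41], [0.0, 0.01, -0.4], [0.0, 0.0, -0.41]], "dp": [[0.22, 0.91, -0.28], [0.18, 0.92, -0.29], [0.14, 0.93, -0.28], [0.1, 0.93, -0.29], [0.05, 0.94, -0.28]]}
{"dr": [[0.0, 0.01, -0.4]], "dp": [[0.02, 0.93, -0.29]]}
-- [0.51, -0.281, 0.29, 0.0, 6.0]
{"dr": [[0.0, -0.0, -0.16], [0.0, -0.0, -0.16], [0.0, -0.0, -0.16], [0.0, -0.0, -0.16], [0.0, -0.0, -0.16]], "dp": [[-0.24, 0.92, -0.11], [-0.26, 0.92, -0.11], [-0.27, 0.92, -0.11], [-0.29, 0.91, -0.11], [-0.3, 0.91, -0.11]]}
{"dr": [[0.0, -0.0, -0.16]], "dp": [[-0.32, 0.89, -0.11]]}
```

```bash
python3 plan.py .587 -.2875 .285 0 12
```

```text
-- [0.587, -0.2875, 0.285, 0.0, 12.0]
{"dr": [[0.0, 0.0, -0.28], [0.0, 0.0, -0.28], [0.0, 0.0, -0.28], [0.0, 0.0, -0.28], [0.0, 0.0, -0.28]], "dp": [[0.31, 0.88, -0.18], [0.29, 0.88, -0.18], [0.26, 0.89, -0.18], [0.24, 0.9, -0.19], [0.21, 0.91, -0.18]]}
{"dr": [[0.0, 0.0, -0.29], [0.0, 0.0, -0.28], [0.0, 0.0, -0.29], [0.0, 0.0, -0.28], [0.0, 0.01, -0.29]], "dp": [[0.18, 0.91, -0.19], [0.16, 0.92, -0.18], [0.13, 0.92, -0.19], [0.1, 0.93, -0.18], [0.07, 0.93, -0.19]]}
{"dr": [[0.0, 0.0, -0.28], [0.0, 0.01, -0.29]], "dp": [[0.05, 0.93, -0.18], [0.02, 0.92, -0.19]]}
```

>>> {"method": "servo_tool", "body": {"dr": [[0, 0, -0.28], [0, 0, -0.28], [0, 0, -0.28], [0, 0, -0.28], [0, 0, -0.28]], "dp": [[0.31, 0.88, -0.18], [0.29, 0.88, -0.18], [0.26, 0.89, -0.18], [0.24, 0.9, -0.19], [0.21, 0.91, -0.18]], "grip": [0, 0, 0, 0, 0]}}

```text
clock: 17.85
eef_pos: [0.5885, -0.0929, 0.2453]
tool_rot: [0.995, -0.104, -0.002, -0.0]
ft_force: [0.3, 0.1, -0.1]
opening: 0.0928
finger_force: 0.0
```

>>> {"method": "servo_tool", "body": {"dr": [[0, 0, -0.29], [0, 0, -0.28], [0, 0, -0.29], [0, 0, -0.28], [0, 0, -0.29]], "dp": [[0.18, 0.91, -0.19], [0.16, 0.92, -0.18], [0.13, 0.92, -0.19], [0.1, 0.93, -0.18], [0.07, 0.93, -0.19]], "grip": [0, 0, 0, 0, 0]}}

```text
clock: 18.35
eef_pos: [0.5871, -0.2326, 0.273]
tool_rot: [1.0, -0.029, -0.002, -0.001]
ft_force: [0.4, -0.3, -0.7]
opening: 0.0929
finger_force: 0.0
```

>>> {"method": "servo_tool", "body": {"dr": [[0, 0, -0.28], [0, 0, -0.29], [0, 0, 0], [0, 0, 0], [0, 0, 0]], "dp": [[0.05, 0.93, -0.18], [0.02, 0.92, -0.19], [0, 0, 0], [0, 0, 0], [0, 0, 0]], "grip": [0, 0, 0, 0, 0]}}

```text
clock: 18.85
eef_pos: [0.5873, -0.2863, 0.2847]
tool_rot: [1.0, 0.0, -0.001, -0.001]
ft_force: [-0.2, -0.3, -0.8]
opening: 0.0933
finger_force: 0.0
```

```bash
python3 - <<'E'
from fit import *
it=snap('top','top3.png');K,E,_=cam('top')
for n,p in dict(b=[.579,-.0478,.1],c=[.591,.048,.1],k1=[.4835,-.0355,.1],k2=[.4945,.06,.1]).items(): print(n,handle(it,K,E,p,z=.1,r=18,thr=118))
st=readout.state();im=snap('wrist','w4.png');K,E,_=cam('wrist',st);print(st['eef_pos'],R.from_quat(st['tool_rot']).as_euler('ZYX'))
g=cv2.cvtColor(im,cv2.COLOR_BGR2GRAY)
print(proj(K,E,[[.587,-.2875,.196],[.587,-.2875,.12]]))
print([(np.round(d['point'],4),round(d['confidence'],2)) for d in spot_in('wrist','probe')])
cv2.imwrite('pics/w4.png',im)
E
```

```text
b [(array([ 0.6117, -0.0511], dtype=float32), array([ 0.6119, -0.0542]), [np.float64(15.0), np.float64(43.0)], 1.064, 78), (array([ 0.5748, -0.057 ], dtype=float32), array([ 0.5747, -0.057 ]), [np.float64(14.0), np.float64(47.0)], 1.22, 118)]
c [(array([0.614 , 0.0861], dtype=float32), array([0.6016, 0.0822]), [np.float64(21.0), np.float64(70.0)], 3.006, 129), (array([0.5896, 0.0473], dtype=float32), array([0.5897, 0.0473]), [np.float64(14.0), np.float64(69.0)], 2.787, 172)]
k1 [(array([ 0.5083, -0.0451], dtype=float32), array([ 0.5082, -0.0448]), [np.float64(13.0), np.float64(16.0)], 2.822, 41), (array([ 0.4594, -0.0703], dtype=float32), array([ 0.4623, -0.0685]), [np.float64(9.0), np.float64(32.0)], 3.033, 44)]
k2 [(array([0.499 , 0.0742], dtype=float32), array([0.4989, 0.0733]), [np.float64(14.0), np.float64(42.0)], 1.154, 102)]
[ 0.58745681 -0.28611869  0.2849834 ] [ 1.00038255e-03  1.38367564e-03 -3.14042164e+00]
[[323.58628754 248.44684847]
 [323.21450555 226.25279883]]
[(array([ 0.596 , -0.2881,  0.1965]), 0.73)]
```

View pics/w4.png

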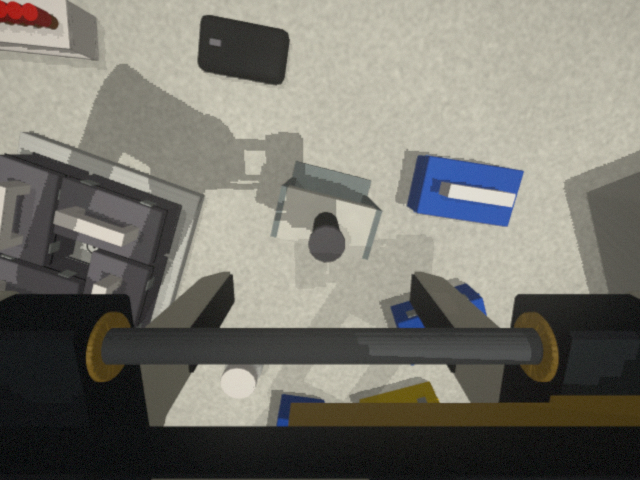

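The wrist view shows the probe cap at about (326,244), between the open fingers, with all four cases on the plate at the left. I'll refine the cap centre with a circle fit.

```bash
python3 - <<'E'
from fit import *
from plan import plan
im=cv2.imread('pics/w4.png');K,E,_=cam('wrist');g=cv2.cvtColor(im,cv2.COLOR_BGR2GRAY)[200:290,280:370]
c=cv2.HoughCircles(cv2.resize(g,None,fx=4,fy=4,interpolation=cv2.INTER_CUBIC),cv2.HOUGH_GRADIENT,1,50,param1=80,param2=20,minRadius=60,maxRadius=90)
for q in c[0][:3]:
    px=(q[:2]+.5)/4-.5+[280,200];print(px,q[2]/4,back(K,E,px,.196))
plan([.589,-.289,.153],0,5)
E
```

```text
[326.25 242.75] 18.875 [[ 0.59147151 -0.28960411  0.196     ]]
{"dr": [[-0.0, 0.0, 0.0], [-0.0, 0.0, 0.0], [-0.0, 0.0, 0.0], [-0.0, 0.0, 0.01], [-0.01, 0.01, 0.0]], "dp": [[0.01, 0.02, 0.88], [0.01, 0.02, 0.88], [0.01, 0.02, 0.89], [0.01, 0.02, 0.88], [0.01, 0.02, 0.89]]}
```

>>> {"method": "servo_tool", "body": {"dr": [[0, 0, 0], [0, 0, 0], [0, 0, 0], [0, 0, 0], [0, 0, 0]], "dp": [[0.08, 0.1, 0.6], [0, 0, 0.95], [0, 0, 0.95], [0, 0, 0.95], [0, 0, 0.6]], "grip": [0, 0, 0, 0, 0]}}

```text
clock: 19.5
eef_pos: [0.5891, -0.2889, 0.1617]
tool_rot: [1.0, 0.001, -0.001, -0.001]
ft_force: [-0.7, 0.4, -0.4]
opening: 0.0932
finger_force: 0.0
```

>>> {"method": "servo_tool", "body": {"dr": [[0, 0, 0], [0, 0, 0], [0, 0, 0], [0, 0, 0], [0, 0, 0]], "dp": [[0, 0, 0.33], [0, 0, 0], [0, 0, 0], [0, 0, 0], [0, 0, 0]], "grip": [0, 0, 0.5, 0.5, 0.5]}}

```text
clock: 20.0
eef_pos: [0.5908, -0.2908, 0.1563]
tool_rot: [1.0, 0.0, 0.001, 0.001]
ft_force: [0.1, 0.4, 0.0]
opening: 0.0736
finger_force: 0.0
```

```bash
python3 - <<'E'
from h import *
st=readout.state();print(st['eef_pos'],st['opening'],st['ft_force'])
im=camera('wrist');cv2.imwrite('pics/w5.png',im[150:400,150:500]);K,E,_=cam('wrist',st)
print(proj(K,E,[[.590,-.289,.196]])-[150,150])
E
```

```text
[ 0.59077257 -0.29078355  0.15633421] 0.07364758230586067 [0.12256377 0.35267718 0.01520399]
[[166.95533815 195.5811556 ]]
```

View pics/w5.png

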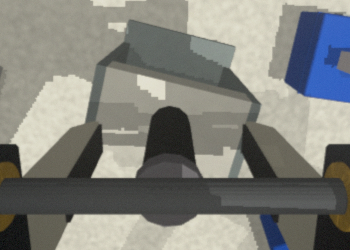

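The crop shows the cap at (167,190), centred between the fingers as predicted, so I'll close.

>>> {"method": "servo_tool", "body": {"dr": [[0, 0, 0], [0, 0, 0], [0, 0, 0], [0, 0, 0], [0, 0, 0]], "dp": [[0, 0, 0], [0, 0, 0], [0, 0, 0], [0, 0, 0], [0, 0, 0]], "grip": [1, 1, 1, 1, 1], "force": 25}}

```text
clock: 20.55
eef_pos: [0.5899, -0.2903, 0.1546]
tool_rot: [1.0, 0.0, -0.0, -0.0]
ft_force: [0.9, 0.1, 0.3]
opening: 0.0292
finger_force: 0.4
```

>>> {"method": "servo_tool", "body": {"dr": [[0, 0, 0], [0, 0, 0], [0, 0, 0], [0, 0, 0], [0, 0, 0]], "dp": [[0, 0, 0], [0, 0, 0], [0, 0, 0], [0, 0, 0], [0, 0, 0]], "grip": [1, 1, 1, 1, 1]}}

```text
clock: 21.05
eef_pos: [0.5899, -0.2903, 0.1546]
tool_rot: [1.0, 0.0, -0.0, -0.0]
ft_force: [-0.0, -0.2, 0.3]
opening: 0.0272
finger_force: 25.0
```

```bash
python3 - <<'E'
from h import *
st=readout.state();print(st['eef_pos'],st['opening'],st['ft_force'],st['finger_force'],R.from_quat(st['tool_rot']).as_euler('ZYX'))
E
```

```text
[ 0.58994929 -0.29033208  0.15457824] 0.02715560529028107 [-0.03578052 -0.18622042  0.30119478] 24.999942183494568 [ 3.25952553e-04  1.03530023e-04 -3.14150901e+00]
```

>>> {"method": "servo_tool", "body": {"dr": [[0, 0, 0], [0, 0, 0], [0, 0, 0]], "dp": [[0, 0, 0], [0, 0, 0], [0, 0, 0]], "grip": [1, 1, 1]}}

```text
clock: 21.35
eef_pos: [0.5899, -0.2903, 0.1546]
tool_rot: [1.0, 0.0, -0.0, -0.0]
ft_force: [-1.0, 0.3, -1.3]
opening: 0.027
finger_force: 25.0
```

```bash
python3 - <<'E'
from h import *
st=readout.state();print(st['eef_pos'],st['opening'],st['ft_force'],st['wrist_torque'],st['finger_force'])
im=camera('wrist');K,E,_=cam('wrist',st);g=cv2.cvtColor(im,cv2.COLOR_BGR2GRAY)
c=cv2.HoughCircles(cv2.resize(g[270:400,260:390],None,fx=4,fy=4,interpolation=cv2.INTER_CUBIC),cv2.HOUGH_GRADIENT,1,50,param1=60,param2=15,minRadius=70,maxRadius=140)
for q in (c[0][:3] if c is not None else []):
    px=(q[:2]+.5)/4-.5+[260,270];print(px,q[2]/4,back(K,E,px,.196))
a=cv2.resize(im[200:400,220:420],None,fx=3,fy=3);cv2.imwrite('pics/w6.png',a)
s=camera('side');K,E,_=cam('side');u=proj(K,E,[[.59,-.29,.2],[.59,-.29,.12],[.59,-.29,.02]]);print(u)
cv2.imwrite('pics/s6.png',s)
E
```

```text
[ 0.58994798 -0.29033856  0.15458324] 0.027049276880565586 [-0.97833254  0.25035    -1.31769299] [ 0.07271687  0.01448588 -0.00689517] 24.999947547912598
[319.75 345.5 ] 32.475 [[ 0.59039512 -0.28965908  0.196     ]]
[323. 287.] 25.025 [[ 0.61336104 -0.29082444  0.196     ]]
[366.75 301.  ] 21.025 [[ 0.60806027 -0.30626685  0.196     ]]
[[342.82358049 153.5908766 ]
 [341.698255   180.51428935]
 [340.36472938 212.41889029]]
```

```bash
python3 - <<'E'
import cv2,numpy as np
s=cv2.imread('pics/s6.png')[130:230,300:380];w=cv2.imread('pics/w6.png')
s=cv2.resize(s,(400,500),interpolation=cv2.INTER_CUBIC)
w=cv2.resize(w,(400,400));w=cv2.copyMakeBorder(w,0,100,0,0,cv2.BORDER_CONSTANT)
cv2.imwrite('pics/comp.png',cv2.convertScaleAbs(np.hstack([s,w]),alpha=1.5,beta=20))
E
```

```text
(no output)
```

View pics/comp.png

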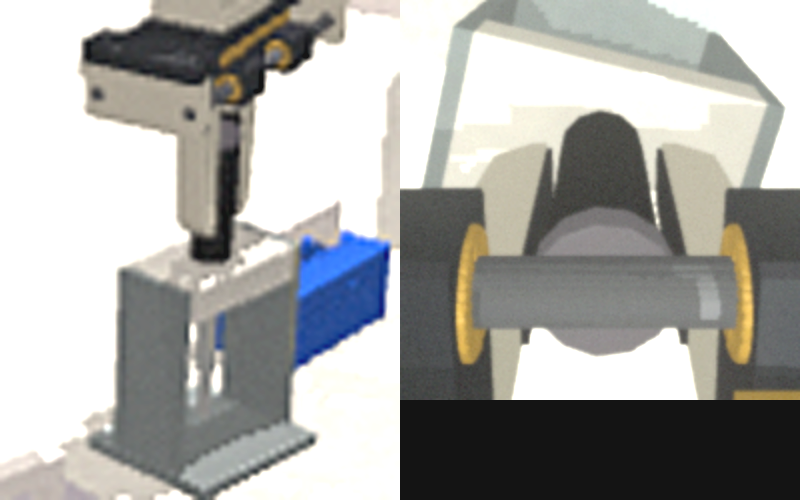

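The side view shows the probe upright in the gripper. In the wrist crop the pads reach the wider cap and leave a gap beside the handle. That explains the 27 mm opening. I'll open, go 15 mm lower and re-grip.

>>> {"method": "servo_tool", "body": {"dr": [[0, 0, 0], [0, 0, 0], [0, 0, 0], [0, 0, 0], [0, 0, 0]], "dp": [[0, 0, 0], [0, 0, 0], [0, 0, 0], [0, 0, 0.25], [0, 0, 0.25]], "grip": [0.55, 0.55, 0.55, 0.55, 0.55]}}

```text
clock: 21.95
eef_pos: [0.5901, -0.2905, 0.1393]
tool_rot: [1.0, 0.0, 0.0, 0.0]
ft_force: [1.1, 0.0, 0.5]
opening: 0.0416
finger_force: 0.0
```

>>> {"method": "servo_tool", "body": {"dr": [[0, 0, 0], [0, 0, 0], [0, 0, 0], [0, 0, 0], [0, 0, 0]], "dp": [[0, 0, 0], [0, 0, 0], [0, 0, 0], [0, 0, 0], [0, 0, 0]], "grip": [0.55, 0.55, 1, 1, 1], "force": 25}}

```text
clock: 22.45
eef_pos: [0.5902, -0.2904, 0.14]
tool_rot: [1.0, 0.0, 0.0, 0.0]
ft_force: [0.7, 1.0, 0.2]
opening: 0.0243
finger_force: 25.0
```

>>> {"method": "servo_tool", "body": {"dr": [[0, 0, 0], [0, 0, 0], [0, 0, 0], [0, 0, 0], [0, 0, 0]], "dp": [[0, 0, 0], [0, 0, 0], [0, 0, 0], [0, 0, 0], [0, 0, 0]], "grip": [1, 1, 1, 1, 1]}}

```text
clock: 22.95
eef_pos: [0.5902, -0.2904, 0.1399]
tool_rot: [1.0, 0.0, 0.0, 0.0]
ft_force: [-0.5, 2.0, 2.4]
opening: 0.0243
finger_force: 25.0
```

>>> {"method": "servo_tool", "body": {"dr": [[0, 0, 0], [0, 0, 0], [0, 0, 0], [0, 0, 0], [0, 0, 0]], "dp": [[0, 0, -0.3], [0, 0, -0.7], [0, 0, -0.8], [0, 0, -0.8], [0, 0, -0.8]], "grip": [1, 1, 1, 1, 1]}}

```text
clock: 23.45
eef_pos: [0.5896, -0.2904, 0.2427]
tool_rot: [1.0, 0.0, -0.0, -0.0]
ft_force: [0.6, -0.8, -0.7]
opening: 0.0243
finger_force: 25.0
```

>>> {"method": "servo_tool", "body": {"dr": [[0, 0, 0], [0, 0, 0], [0, 0, 0], [0, 0, 0]], "dp": [[0, 0, -0.8], [0, 0, 0], [0, 0, 0], [0, 0, 0]], "grip": [1, 1, 1, 1]}}

```text
clock: 23.85
eef_pos: [0.5892, -0.29, 0.2634]
tool_rot: [1.0, 0.0, -0.001, -0.001]
ft_force: [0.0, 0.0, -2.2]
opening: 0.0239
finger_force: 25.0
```

```bash
python3 - <<'E'
from h import *
from plan import plan
st=readout.state();print(st['eef_pos'],st['opening'],st['ft_force'],R.from_quat(st['tool_rot']).as_euler('ZYX'))
plan([.537,.0062,.27],0,11)
# probe shaft in side view against its expected line
s=camera('side');cv2.imwrite('pics/s7.png',s);K,E,_=cam('side');t=np.array(st['eef_pos']);o=t-[0,0,.12]
for l in('probe','probe_point'): print(l,[(np.round(d['point'],4),round(d['confidence'],2)) for d in spot_in('side',l)])
print(o,proj(K,E,[o+[0,0,z] for z in(0,.015,.03,.065,.1)]))
E
```

```text
[ 0.58922025 -0.28997676  0.26341474] 0.023929154235504544 [ 0.02898057  0.00852355 -2.17079339] [ 2.72298553e-04  2.68742941e-03 -3.14009374e+00]
{"dr": [[-0.0, 0.0, 0.0], [-0.0, 0.0, 0.0], [-0.0, 0.0, 0.0], [-0.0, 0.0, 0.0], [-0.0, 0.0, 0.0]], "dp": [[-0.16, -0.9, -0.02], [-0.16, -0.9, -0.02], [-0.16, -0.9, -0.02], [-0.16, -0.9, -0.02], [-0.16, -0.9, -0.02]]}
{"dr": [[-0.0, 0.0, 0.0], [-0.0, 0.01, 0.0], [-0.0, 0.0, 0.0], [-0.0, 0.01, 0.0], [-0.01, 0.0, 0.0]], "dp": [[-0.16, -0.9, -0.02], [-0.16, -0.89, -0.02], [-0.15, -0.9, -0.02], [-0.16, -0.89, -0.01], [-0.15, -0.9, -0.02]]}
{"dr": [[-0.0, 0.01, 0.0]], "dp": [[-0.16, -0.89, -0.01]]}
probe [(array([ 0.5866, -0.2864,  0.2379]), 0.69), (array([ 0.5715, -0.0273,  0.0705]), 0.65)]
probe_point []
[ 0.58922025 -0.28997676  0.14341474] [[342.26843367 172.83145643]
 [342.47940848 167.81078025]
 [342.69229652 162.74457405]
 [343.19662335 150.74284881]
 [343.71185235 138.48167909]]
```

>>> {"method": "servo_tool", "body": {"dr": [[0, 0, 0], [0, 0, 0], [0, 0, 0], [0, 0, 0], [0, 0, 0]], "dp": [[-0.16, -0.9, -0.02], [-0.16, -0.9, -0.02], [-0.16, -0.9, -0.02], [-0.16, -0.9, -0.02], [-0.16, -0.9, -0.02]], "grip": [1, 1, 1, 1, 1]}}

```text
clock: 24.5
eef_pos: [0.5653, -0.1542, 0.2677]
tool_rot: [1.0, 0.0, -0.001, -0.0]
ft_force: [1.5, 0.2, -1.6]
opening: 0.0242
finger_force: 25.0
```

>>> {"method": "servo_tool", "body": {"dr": [[0, 0, 0], [0, 0, 0], [0, 0, 0], [0, 0, 0], [0, 0, 0]], "dp": [[-0.16, -0.9, -0.02], [-0.16, -0.89, -0.02], [-0.15, -0.9, -0.02], [-0.16, -0.89, -0.01], [-0.15, -0.9, -0.02]], "grip": [1, 1, 1, 1, 1]}}

```text
clock: 25.0
eef_pos: [0.5418, -0.0199, 0.2705]
tool_rot: [1.0, 0.0, -0.001, -0.0]
ft_force: [1.1, -0.1, -0.3]
opening: 0.0244
finger_force: 25.0
```

>>> {"method": "servo_tool", "body": {"dr": [[0, 0, 0], [0, 0, 0], [0, 0, 0], [0, 0, 0], [0, 0, 0]], "dp": [[-0.16, -0.89, -0.01], [0, 0, 0], [0, 0, 0], [0, 0, 0], [0, 0, 0]], "grip": [1, 1, 1, 1, 1]}}

```text
clock: 25.5
eef_pos: [0.5377, 0.0048, 0.2713]
tool_rot: [1.0, -0.0, -0.0, 0.0]
ft_force: [0.3, -0.8, -0.4]
opening: 0.024
finger_force: 25.0
```

```bash
python3 - <<'E'
from h import *
from plan import plan
st=readout.state();t=np.array(st['eef_pos']);print(st['clock'],t,st['ft_force'],R.from_quat(st['tool_rot']).as_euler('ZYX'))
plan([.5372,.0062,.16],0,5)
im=snap('wrist','w8.png');s=snap('side','s8.png');K,E,_=cam('wrist',st)
for c in('wrist','side'):
  for l in('probe','probe_point'): print(c,l,[(np.round(d['point'],4),round(d['confidence'],2)) for d in spot_in(c,l)])
# shaft profile in the side view: background difference against top-of-stand-free picture
ref=cv2.imread('pics/s6.png');K,E,_=cam('side');o=t-[0,0,.12]
d=cv2.absdiff(s,ref).max(2)
for z in np.arange(0,.1,.01):
    u=proj(K,E,o+[0,0,z])[0];r=int(round(u[1]));x=np.arange(int(u[0])-18,int(u[0])+19);m=d[r,x]>18
    print(round(z,3),np.round(u,1),''.join('#' if k else '.' for k in m))
E
```

```text
25.5 [0.53774059 0.00481417 0.2713248 ] [ 0.29886047 -0.76115132 -0.43774858] [-8.27002747e-04  4.57886728e-04  3.14142987e+00]
{"dr": [[0.0, 0.0, -0.0], [0.0, 0.0, -0.0], [0.0, 0.0, -0.0], [0.0, 0.0, -0.0], [0.0, 0.0, -0.01]], "dp": [[-0.0, -0.01, 0.74], [-0.0, -0.01, 0.74], [-0.01, -0.01, 0.74], [-0.0, -0.01, 0.75], [-0.01, -0.01, 0.74]]}
wrist probe [(array([0.5467, 0.0049, 0.3122]), 0.58), (array([0.599 , 0.011 , 0.0245]), 0.2)]
wrist probe_point [(array([0.6054, 0.0143, 0.0234]), 0.25)]
side probe [(array([0.5368, 0.0115, 0.252 ]), 0.82)]
side probe_point [(array([ 0.359 , -0.1573,  0.0339]), 0.16), (array([0.7107, 0.233 , 0.0583]), 0.15)]
0.0 [303.9 217.6] ..................##.......######..#.
0.01 [303.9 213.9] .................####..........######
0.02 [303.9 210.1] .................####................
0.03 [304.  206.2] ................######...............
0.04 [304.  202.4] ................######...............
0.05 [304.  198.5] ...............######................
0.06 [304.1 194.6] ...............######................
0.07 [304.1 190.7] ...............######................
0.08 [304.1 186.7] ...............######................
0.09 [304.2 182.7] ................#####................
```

>>> {"method": "servo_tool", "body": {"dr": [[0, 0, 0], [0, 0, 0], [0, 0, 0], [0, 0, 0], [0, 0, 0]], "dp": [[0, -0.05, 0.5], [0, 0, 0.8], [0, 0, 0.8], [0, 0, 0.8], [0, 0, 0.6]], "grip": [1, 1, 1, 1, 1]}}

```text
clock: 26.3
eef_pos: [0.5364, 0.0074, 0.1635]
tool_rot: [1.0, 0.0, -0.001, -0.0]
ft_force: [0.0, 0.3, -1.3]
opening: 0.0245
finger_force: 25.0
```

>>> {"method": "servo_tool", "body": {"dr": [[0, 0, 0], [0, 0, 0], [0, 0, 0], [0, 0, 0], [0, 0, 0]], "dp": [[0, 0, 0.35], [0, 0, 0.2], [0, 0, 0], [0, 0, 0], [0, 0, 0]], "grip": [1, 1, 1, 1, 1]}}

```text
clock: 26.8
eef_pos: [0.5385, 0.0072, 0.1514]
tool_rot: [1.0, 0.0, 0.001, 0.0]
ft_force: [0.9, 0.1, -1.8]
opening: 0.0242
finger_force: 25.0
```

>>> {"method": "servo_tool", "body": {"dr": [[0, 0, 0], [0, 0, 0], [0, 0, 0], [0, 0, 0], [0, 0, 0]], "dp": [[0, 0, 0], [0, 0, 0], [0, 0, 0], [0, 0, 0], [0, 0, 0]], "grip": [1, 1, 1, 1, 1]}}

```text
clock: 27.3
eef_pos: [0.5377, 0.0072, 0.1502]
tool_rot: [1.0, 0.0, 0.0, 0.0]
ft_force: [0.4, 1.5, -1.8]
opening: 0.0241
finger_force: 25.0
```

```bash
python3 - <<'E'
from h import *
f=[]
for i in range(6): camera('top'); s=readout.state(); f.append(s['ft_force'])
print(s['eef_pos'],np.mean(f,0),np.std(f,0))
E
```

```text
[0.53768981 0.00722204 0.15010819] [ 0.07114667 -0.20758344 -1.14642695] [0.66730207 0.63663353 0.30175747]
```

>>> {"method": "servo_tool", "body": {"dr": [[0, 0, 0], [0, 0, 0], [0, 0, 0], [0, 0, 0], [0, 0, 0]], "dp": [[0, 0.03, 0.15], [0, 0, 0.15], [0, 0, 0.1], [0, 0, 0], [0, 0, 0]], "grip": [1, 1, 1, 1, 1]}}

```text
clock: 28.1
eef_pos: [0.5376, 0.0063, 0.1381]
tool_rot: [1.0, 0.0, -0.0, 0.0]
ft_force: [-0.8, -0.1, 0.4]
opening: 0.0243
finger_force: 25.0
```

```bash
cat > f.py <<'E'
from h import *
f=[]
for i in range(6): camera('top'); s=readout.state(); f.append(s['ft_force'])
print(s['clock'],s['eef_pos'],np.mean(f,0),np.std(f,0),s['opening'])
E
python3 f.py
```

```text
28.4 [0.53768364 0.00631353 0.13822436] [-0.78756408 -0.07038337 -0.4276623 ] [0.42621762 0.40420244 0.36981094] 0.024212336419677256
```

>>> {"method": "servo_tool", "body": {"dr": [[0, 0, 0], [0, 0, 0], [0, 0, 0], [0, 0, 0], [0, 0, 0]], "dp": [[0, 0, 0.1], [0, 0, 0.05], [0, 0, 0], [0, 0, 0], [0, 0, 0]], "grip": [1, 1, 1, 1, 1]}}

```text
clock: 28.9
eef_pos: [0.5379, 0.0063, 0.1339]
tool_rot: [1.0, 0.0, 0.0, -0.0]
ft_force: [-0.8, -1.8, 2.1]
opening: 0.024
finger_force: 25.0
```

```bash
python3 f.py; python3 - <<'E'
from h import *
st=readout.state();t=np.array(st['eef_pos']);s=snap('side','s9.png');ref=cv2.imread('pics/s7.png');K,E,_=cam('side');o=t-[0,0,.12]
d=cv2.absdiff(s,ref).max(2)
for z in np.arange(.09,.17,.01):
    u=proj(K,E,o+[0,0,z])[0];r=int(round(u[1]));x=np.arange(int(u[0])-15,int(u[0])+16)
    print(round(z,3),np.round(u,1),''.join('#' if k else '.' for k in d[r,x]>18))
E
```

```text
29.2 [0.53784422 0.00630235 0.13376106] [ 0.52059932 -0.17763051  2.10318039] [0.43843079 0.60958457 0.59063996] 0.023836150868708054
0.09 [303.4 235.5] ................##.............
0.1 [303.4 231.8] ..........##.###.####..........
0.11 [303.4 228.2] ..#.......#.....######....####.
0.12 [303.5 224.5] .......################..#.....
0.13 [303.5 220.7] .......##################.#####
0.14 [303.5 217. ] ......#########################
0.15 [303.6 213.2] ##########################.....
0.16 [303.6 209.4] ##########################.....
0.17 [303.6 205.5] ##########################.....
```

```bash
python3 -c "
from bench import manip
print(manip.hand_in())"
```

```text
the job is handed in; nothing more can be done
None
```

I handed the job in with both cases set down in the two empty outlines and the thermometer held upright on the spot, spring tip about 5.5 mm in (about 3.3 N); the hand-in returned no verdict, so I can't confirm a pass.

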